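Put away the drill grinder's change tooling

TASK

Put the drill grinder's change tooling away. Load the wheel rack in this order: the large grinding wheel over the spindle of the lower frame, then the upper frame over it with its four feet fully home in the lower frame's corner sockets, then the small wheel over the upper frame's spindle; the wheels chip, so set them down and never drop them. Also stand the round collet chuck in the round cup and the square collet block in the square tray (at any time), upright and flat on the bottom, and leave the amber jar standing where it is.

Things in the scene. Friction and masses are not known exactly. Their poses are not given: they have to be found in the camera images.
- large_wheel: large grinding wheel, loose, lying flat: aluminium disc with a dark grit rim, 92 mm diameter, 14 mm thick, with a steel hub tube on top, hub 40 mm outer diameter, from z 14 to z 42 mm; a 28 mm bore runs through disc and hub. About 0.35 kg. Origin: centre of the underside, z up. Grip it across the hub from above
- small_wheel: small grinding wheel, loose, lying flat: as the large one (same 40 mm hub, z 14 to 42 mm, same 28 mm bore) but the disc is only 64 mm diameter. About 0.22 kg. Origin: centre of the underside, z up
- upper_frame: loose rack frame, 0.4 kg, on four legs: open green square deck 116 mm wide with a cross, z 54-62 mm; round legs dia 12 mm at x, y = +-50 mm, coned to 6 mm over the lowest 10 mm; central spindle 14 (x) by 12 (y) mm, z 62-88 mm, then a cone to z 96: grip it there. Origin: centre, at foot height; z up, x, y along the sides. Fits in any quarter turn
- lower_frame: fixed rack frame: green plate 126 mm square, 8 mm thick; central spindle 14 (x) by 12 (y) mm, z 8-34 mm, then a cone to z 42; at x, y = +-50 mm four square sockets, 16 mm wide inside, 22 outside, z 8-24 mm, floor at z 8. Wheel underside or frame feet are home at z 8 mm. Origin: centre of the underside; z up, x, y along the sides
- round_chuck: round steel collet chuck, loose, standing upright: cylinder 44 mm diameter up to z 48 mm, then a cone to 26 mm diameter at its top, z 60 mm. About 0.3 kg. Origin: centre of the underside, z up
- square_block: square steel collet block, loose, standing upright: 44 by 44 mm, 52 mm tall, a round dark bore in its top face. About 0.4 kg. Origin: centre of the underside, z up, x and y along its sides
- round_cup: shallow round black cup, fixed: 68 mm outside, 60 mm inside diameter, rim at z 14 mm, inner floor at z 4 mm. Holder of the round chuck. Origin: centre of the underside
- square_tray: shallow square black tray, fixed: 68 mm outside, 60 mm inside width, rim at z 14 mm, inner floor at z 4 mm. Holder of the square block. Origin: centre of the underside; x and y along its sides
- jar: bystander: closed amber jar, loose, standing, 52 mm diameter, 70 mm tall; not to be moved. Origin: centre of the underside
Not all that is in view belongs to the job. Leave any blue look-alike of the large_wheel alone.

How it is judged:
On the way, in this order (a step that is already met when the one before it is completed fails the run):
1. the large wheel lies home over the lower frame's spindle, released (horizontal distance between large_wheel and lower_frame below 0.01 m and z of large_wheel in the frame of lower_frame between 0.004 and 0.012 m and angle between large_wheel's own z axis and vertical below 0.1 rad and contact force between the fingers and large_wheel below 0.1 N), for 0.2 s.
2. the upper frame stands home in the lower frame's four sockets above the large wheel, released (horizontal distance between large_wheel and lower_frame below 0.01 m and z of large_wheel in the frame of lower_frame between 0.004 and 0.012 m and angle between each of large_wheel, upper_frame's own z axis and vertical below 0.1 rad and horizontal distance between upper_frame and lower_frame below 0.006 m and z of upper_frame in the frame of lower_frame between 0.004 and 0.012 m and contact force between the fingers and upper_frame below 0.1 N), for 0.2 s.
3. the small wheel lies home over the upper frame's spindle, released (horizontal distance between upper_frame and lower_frame below 0.006 m and z of upper_frame in the frame of lower_frame between 0.004 and 0.012 m and angle between each of upper_frame, small_wheel's own z axis and vertical below 0.1 rad and horizontal distance between small_wheel and upper_frame below 0.01 m and z of small_wheel in the frame of upper_frame between 0.058 and 0.066 m and contact force between the fingers and small_wheel below 0.1 N), for 0.2 s.
At the end, for the whole second after the job is handed in: Large wheel on the lower spindle, small wheel on the upper (10 mm off-axis), upper frame in its sockets (6 mm), chuck in cup and block in tray (14 mm): each within 4 mm of its seat height and 0.1 rad of upright, at rest (horizontal distance between large_wheel and lower_frame below 0.01 m and z of large_wheel in the frame of lower_frame between 0.004 and 0.012 m and angle between each of large_wheel, upper_frame, small_wheel, round_chuck, square_block's own z axis and vertical below 0.1 rad and horizontal distance between upper_frame and lower_frame below 0.006 m and z of upper_frame in the frame of lower_frame between 0.004 and 0.012 m and horizontal distance between small_wheel and upper_frame below 0.01 m and z of small_wheel in the frame of upper_frame between 0.058 and 0.066 m and horizontal distance between round_chuck and round_cup below 0.014 m and z of round_chuck in the frame of round_cup between 0 and 0.008 m and horizontal distance between square_block and square_tray below 0.014 m and z of square_block in the frame of square_tray between 0 and 0.008 m and linear speed of each of large_wheel, upper_frame, small_wheel, round_chuck, square_block below 0.02 m/s); the robot touches nothing.
It fails at once if the large wheel is dropped (falls freely by more than about 25 mm) (contact force between the fingers and large_wheel below 0.1 N and linear speed of large_wheel above 0.7 m/s).
It fails at once if the small wheel is dropped (falls freely by more than about 25 mm) (contact force between the fingers and small_wheel below 0.1 N and linear speed of small_wheel above 0.7 m/s).
It fails at once if the amber jar is shifted by more than 30 mm or tipped (distance of jar from where it was at the start of the episode above 0.03 m or angle between jar's own z axis and vertical above 0.4 rad).
It also fails if it takes over 128 s, if anything falls off the work surface, if the arm or the gripper's body presses on something with over 40 N, if the wrist force passes 120 N, or if a joint passes its speed limit or range.

ROBOT

A 6-joint arm with a two-finger parallel gripper is mounted at the origin on the work surface. World frame = base frame: x ahead of the robot, y to its left, z up, the work surface at z = 0. Lengths are in m, angles in rad, forces in N, time in s.
With the tool pointing down it reaches from about 0.25 to 0.725 m from the base axis. Payload 4 kg.
Tool frame: the origin (TCP) lies midway between the tips of the shut fingers; the grasp point (between the pads) lies 19 mm behind it; z points along the fingers, y is the line along which they close (so a half turn about z gives the same grasp; the last joint's range is limited). The gripper opens to 85 mm and grips with 20 to 120 N. Pads are 22 mm wide; open, the fingers measure 114 mm over their backs; the gripper's body (76 mm by 85 mm) begins 54 mm behind the grasp point. The pads swing forward as they close: fully open they stand 13 mm farther back than shut.
Start: joints at [1.347, 0.241, 0.005, 1.335, 0, 1.571], TCP at [0.111, 0.488, 0.231] pointing down, gripper open.
Joint ranges: [-2.72, 2.72], [-1.05, 1.87], [-1.09, 1.28], [-1.99, 2.15], [-1.42, 1.44], [-3.14, 3.14]. Speed limits (rad/s): [2.79, 2.79, 3.14, 3.14, 3.14, 3.14].

INTERFACE

Orientations are given as a unit quaternion [x, y, z, w].
In Python, from workcell import bot, camera, job_done gives the robot as it stands.
- The arm moves only by the tool carry_out, never from a script. Its argument "plan" is a list of rows, each an object of numbers: "dx", "dy", "dz": the shift along the tool's x, y, z in mm; "twist": the turn about the tool's z in degrees; "fingers": the closure, from -1 (fully open) to 1 (shut). In form: [{"dx": .., "dy": .., "dz": .., "twist": .., "fingers": ..}, ...]. A call has exactly 5 rows; each row is the pose to reach, as a shift and turn from the pose commanded when the call began, along the tool's axes at that moment; what a row does not reach only later rows make up. A row lasts 1/12 s, in which the tool goes at most 41.7 mm and 7.16 degrees, less where a joint would pass 70% of its speed; a pose out of reach is approached as far as the arm can. A call with a gripper value outside its range is refused whole. The fingers move at their own pace and stop on an object; the grip force is fixed at half the most. Time passes only in rows, so rows that repeat a pose let the fingers close, or fill a call up. It gives the time, the measured TCP pose, the force, the opening and the grip force at its end, in the units of the state.
- bot.get_obs(): the state, without advancing time (a new reading comes with each control period).
- camera(name): name is "side" or "top"; returns a dict with "image" (480x640x3 uint8, red, green, blue), "intrinsics" (3x3 intrinsics, pixels), "eye" and "attitude" of the camera in the world. Camera axes: x right, y down, z forward; pixel columns grow to the right and rows downward; lengths in m; the calibration is good to about 2 mm. A picture is of the moment at which its call begins. There is no depth.
- job_done(): hands the job in; it is judged then, once.
The state is a dict: "clock": time; "joint_pos": joint angles; "joint_vel": joint speeds; "tau": joint torques, N m; "eef_pos": TCP position; "tool_rot": TCP orientation; "ft_force": force on the tool from outside, world axes, zero at the start; "ft_torque": the same for the moment, N m; "grip_width": finger opening in m; "grasp_force": force on a finger pad.
Only numpy, scipy, OpenCV 4.12 (cv2) and the standard library are available. Lean on these libraries where they do the work, as an engineer would, in place of code of your own. Each camera call takes 0.05 s, during which the arm holds its last target. There are 200 camera calls.

## Working session

There is one attempt and no reset: what is moved stays moved. The work goes in short steps, Python scripts to look and compute and a tool call to move; the robot and the scene stay as the last step left them, time stands still between calls to the robot, and variables do not carry over. Pictures are saved under pics/ and viewed, at most 14 in all, crops included, and the job is handed in when it is done.

Besides the shell and the picture viewer there is one more tool, called after "Emit:" as name([rows], argument=value, ...), one row to a line, values as JSON. carry_out: Moves the arm, as the interface text tells. Its arguments: {"type":"object","properties":{"plan":{"type":"array","items":{"type":"object","properties":{"dx":{"type":"number"},"dy":{"type":"number"},"dz":{"type":"number"},"twist":{"type":"number"},"fingers":{"type":"number"}}}}},"required":["plan"]}

```bash
ls; mkdir -p pics; cat > h.py <<'E'
import numpy as np, cv2
from scipy.spatial.transform import Rotation as R
from workcell import bot, camera, job_done
def snap(n,save=None):
    c=camera(n); c['image']=np.array(c['image'])
    if save: cv2.imwrite('pics/'+save,c['image'][:,:,::-1])
    return c
def rot(c):
    a=np.array(c['attitude'],float)
    return R.from_quat(a).as_matrix() if a.size==4 else a.reshape(3,3)
def ray(c,u,v):
    d=rot(c)@np.linalg.inv(np.array(c['intrinsics']))@np.array([u,v,1.]); return np.array(c['eye']),d/np.linalg.norm(d)
def onplane(c,u,v,z):
    e,d=ray(c,u,v); return e+d*(z-e[2])/d[2]
def proj(c,p):
    q=np.array(c['intrinsics'])@(rot(c).T@(np.array(p)-np.array(c['eye']))); return q[:2]/q[2]
def tri(c1,p1,c2,p2):
    e1,d1=ray(c1,*p1); e2,d2=ray(c2,*p2)
    s=np.linalg.lstsq(np.stack([d1,-d2],1),e2-e1,rcond=None)[0]
    a=e1+d1*s[0]; b=e2+d2*s[1]; return (a+b)/2,np.linalg.norm(a-b)
E
python3 - <<'E'
from h import *
for n in('top','side'):
    c=snap(n,n+'0.png'); print(n,c['intrinsics'],c['eye'],c['attitude'])
print(bot.get_obs())
E
```

```text
pics
top [[462.19128061   0.         319.03474479]
 [  0.         462.19128061 237.4932172 ]
 [  0.           0.           1.        ]] [0.34179229 0.01248951 0.97435425] [-0.70280418  0.70720865 -0.05860917  0.0498715 ]
side [[564.02345514   0.         316.650966  ]
 [  0.         564.02345514 246.67236042]
 [  0.           0.           1.        ]] [-0.03140934 -0.7225462   0.96857387] [ 0.88312724 -0.28730298  0.12017778 -0.35085692]
{'clock': 0.1, 'joint_pos': array([1.34701813e+00, 2.41348750e-01, 3.86270438e-03, 1.33522178e+00,
       3.40466495e-05, 1.57081895e+00]), 'joint_vel': array([ 3.49312249e-04,  5.87036492e-05,  5.27633323e-03, -2.22895531e-04,
        1.20116991e-03,  7.63772047e-04]), 'tau': array([-7.27857446e-05, -3.73138046e+01,  2.53009450e+01,  1.08922910e-02,
        1.13000544e-05, -1.29891927e-06]), 'eef_pos': array([0.1108204 , 0.48697672, 0.23049788]), 'tool_rot': array([ 1.11666990e-01,  9.93745224e-01, -9.47874521e-04, -1.23621190e-04]), 'ft_force': array([-0.10851795, -0.46814113, -0.60797413]), 'ft_torque': array([-0.00990841, -0.02034433,  0.05166106]), 'grasp_force': 0.0, 'grip_width': 0.08557570924613322}
```

View pics/top0.png

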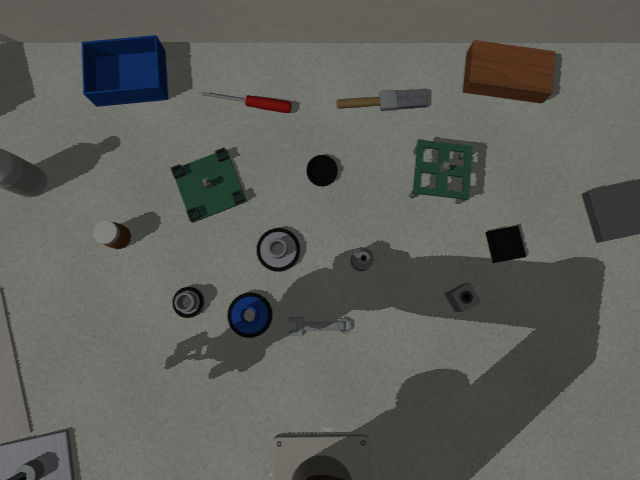

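View pics/side0.png

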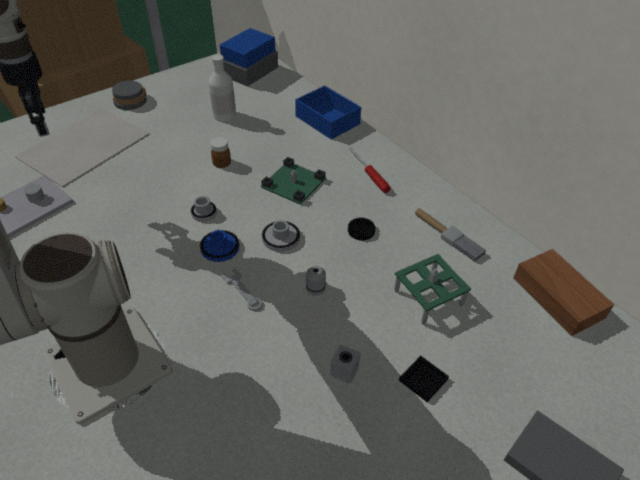

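The top view shows the lower frame (208,184), upper frame (444,169), cup (322,170) and tray (506,243). It also shows the chuck (362,259), block (462,296), small wheel (187,301) and jar (112,235). There are two candidates for the large wheel: silver with a dark grit rim at (278,249), and blue at (250,315). The silver one fits the description (aluminium, dark rim) and the blue one is the look-alike. I'll confirm that in an enlarged crop.

```bash
python3 - <<'E'
import cv2
a=cv2.imread('pics/top0.png'); b=cv2.imread('pics/side0.png')
cv2.imwrite('pics/topc.png',cv2.resize(a[130:330,160:560],(800,400),interpolation=cv2.INTER_CUBIC))
cv2.imwrite('pics/sidec.png',cv2.resize(b[140:410,180:480],(660,594),interpolation=cv2.INTER_CUBIC))
E
```

```text
(no output)
```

View pics/topc.png

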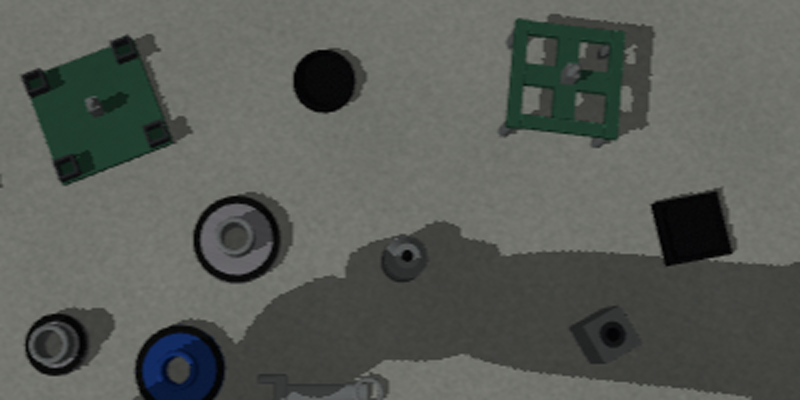

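View pics/sidec.png

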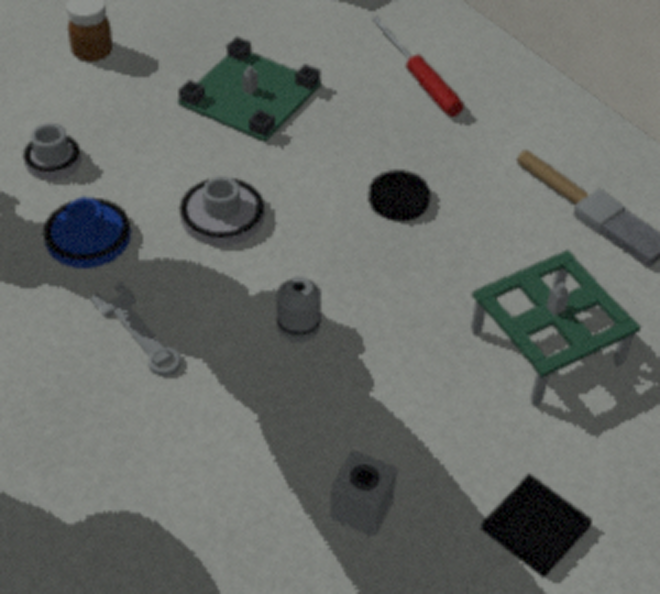

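The crops confirm that the silver wheel (crop 236,238) is the large_wheel, with the blue look-alike beside it. Next come masks and contours.

```bash
python3 - <<'E'
import cv2,numpy as np
for n,(x0,y0,x1,y1) in {'top':(160,130,560,335),'side':(180,140,480,410)}.items():
    a=cv2.imread(f'pics/{n}0.png').astype(int); b,g,r=a[...,0],a[...,1],a[...,2]
    roi=np.zeros(b.shape,bool); roi[y0:y1,x0:x1]=1
    for nm,m in {'dark':(a.max(2)<38),'green':(g-r>12)&(g-b>3)}.items():
        m=((m&roi)*255).astype(np.uint8)
        cs,_=cv2.findContours(m,cv2.RETR_EXTERNAL,cv2.CHAIN_APPROX_NONE)
        for c in cs:
            if cv2.contourArea(c)<8: continue
            rc=cv2.minAreaRect(c); e=cv2.fitEllipse(c) if len(c)>5 else rc
            print(n,nm,int(cv2.contourArea(c)),cv2.boundingRect(c),'rect',np.round(rc[0],1),np.round(rc[1],1),round(rc[2],1),'ell',np.round(e[0],1),np.round(e[1],1), 'hull4',cv2.approxPolyDP(cv2.convexHull(c),5,True).reshape(-1,2).tolist() if cv2.contourArea(c)>700 else '')
E
```

```text
top dark 1462 (228, 293, 44, 42) rect [249.5 313.5] [41. 43.] 90.0 ell [249.6 314.2] [42.3 44.1] hull4 [[265, 298], [271, 309], [267, 328], [236, 333], [228, 319], [232, 302], [245, 293]]
top dark 114 (460, 291, 13, 13) rect [466. 297.] [12. 12.] 90.0 ell [466.  296.9] [11.6 12.8] hull4 
top dark 704 (173, 287, 31, 31) rect [188. 302.] [30. 30.] 90.0 ell [188.  301.8] [29.3 30.7] hull4 [[197, 289], [200, 311], [178, 314], [175, 294]]
top dark 106 (445, 284, 21, 28) rect [460.  297.5] [22.3 22.3] 59.7 ell [502.3 300.2] [ 41.5 106.6] hull4 
top dark 13 (351, 258, 16, 13) rect [356.7 265.9] [18.6  6.1] 36.3 ell [385.6 225.7] [ 41.3 104.1] hull4 
top dark 17 (361, 255, 5, 6) rect [363.  257.5] [5. 4.] 90.0 ell [363.1 257.6] [4.3 5.4] hull4 
top dark 1390 (257, 228, 43, 43) rect [278. 249.] [42. 42.] 90.0 ell [278.1 249.2] [41.9 42.3] hull4 [[282, 228], [295, 236], [299, 253], [288, 268], [273, 270], [259, 259], [257, 245], [266, 232]]
top dark 1020 (486, 226, 40, 37) rect [505.4 243.6] [32.9 33.7] 77.5 ell [505.4 243.9] [36.7 38.8] hull4 [[518, 226], [525, 256], [493, 262], [486, 232]]
t
[... 2308 characters left out ...]
(294, 191, 11, 11) rect [298.8 196. ] [9.2 9.2] 33.7 ell [299.1 196. ] [9.3 9.6] hull4 
side dark 57 (262, 178, 11, 10) rect [267.2 182.5] [10.   8.2] 21.8 ell [267.4 182.5] [8.4 9.6] hull4 
side dark 55 (315, 171, 10, 9) rect [319.5 175. ] [8. 9.] 90.0 ell [319.6 175.3] [8.  9.3] hull4 
side dark 49 (284, 158, 10, 9) rect [288.7 162.6] [8.9 7.6] 26.6 ell [288.4 162.5] [7.4 9. ] hull4 
side green 2263 (395, 254, 76, 57) rect [432.3 281. ] [61.2 48.9] 49.4 ell [432.1 281.7] [48.5 65.1] hull4 [[438, 254], [470, 289], [425, 310], [395, 273]]
side green 1148 (262, 164, 62, 40) rect [292.9 181.5] [53.1 35.3] 23.6 ell [292.8 182.6] [34.  51.8] hull4 [[323, 179], [300, 203], [262, 187], [283, 165]]
```

```bash
python3 - <<'E'
from h import *
t,s=snap('top'),snap('side')
pr={'bigrim':((278.1,249.2),(281.2,235)),'smallrim':((188,301.8),(203.5,209.5)),'cup':((321.9,170.1),(361.2,228.6)),'tray':((505.4,243.8),(423.1,378.6)),
'blockbore':((466,297),(345.3,356.8)),'chucktop':((363.1,257.6),(315.5,270)),'lowsock':((209.5,183.6),(293.6,179.1))}
for k,(a,b) in pr.items():
    p,r=tri(t,a,s,b); print(k,np.round(p*1000,1),'res',round(r*1000,1))
def quad(T,S,nm):
    P=[tri(t,a,s,b) for a,b in zip(T,S)]
    for p,r in P: print(nm,np.round(p*1000,1),round(r*1000,1))
    Q=np.array([p for p,_ in P]); print(' c',np.round(Q.mean(0)*1000,1),[ (round(float(np.linalg.norm(Q[i]-Q[i-1])*1000,),1),round(float(np.degrees(np.arctan2(*(Q[i]-Q[i-1])[1::-1])))%90,1)) for i in range(4)])
quad([(196.7,212.7),(238.4,196.8),(222,154.5),(180.9,170.2)],[(267.3,182.5),(299,196),(319.5,175.2),(288.5,162.6)],'sock')
quad([(418,139),(472.5,146),(467.5,199.5),(413,193.5)],[(438.5,254),(470.5,289),(425.5,310.5),(395,273)],'deck')
quad([(518,226),(525.5,256.5),(493,262.5),(486,232)],[(419,357),(447.5,376),(427,401.5),(399,380)][1:2]+[(427,401.5),(399,380),(419,357)],'tray')
# same on planes from top
for k,z in(('bigrim',.012),('smallrim',.012),('cup',.012),('tray',.012),('blockbore',.052),('chucktop',.06),('lowsock',.022)):
    print(k,'top',np.round(onplane(t,*pr[k][0],z)*1000,1),'side',np.round(onplane(s,*pr[k][1],z)*1000,1))
for n,c in(('top',t),('side',s)):
  g=c['image'].astype(int); 
  for nm,(x,y,w) in {'top':{'big':(278,249,24),'small':(187,301,18),'chuck':(362,259,16),'block':(462,296,20)},'side':{'big':(281,233,24),'small':(203,207,18),'chuck':(316,280,18),'block':(345,363,24)}}[n].items():
    cv2.imwrite(f'pics/_{n}_{nm}.png',cv2.resize(g[y-w:y+w,x-w:x+w,::-1].astype(np.uint8),(200,200),interpolation=cv2.INTER_NEAREST))
rows=[np.hstack([cv2.convertScaleAbs(cv2.imread(f'pics/_{n}_{m}.png'),alpha=1.7) for m in('big','small','chuck','block')]) for n in('top','side')]
cv2.imwrite('pics/mont.png',np.vstack(rows))
E
```

```text
bigrim [467.7  85.4  11.4] res 2.9
smallrim [359.4 269.1  14.8] res 2.5
cup [639.4  -7.6   8.7] res 1.4
tray [ 475.8 -395.3    8.4] res 0.2
blockbore [ 364.  -290.4   54.3] res 1.7
chucktop [443.  -87.1  61.4] res 1.8
lowsock [607.2 232.3  17.5] res 0.1
sock [542.5 256.9  20.9] 1.9
sock [579.2 169.9  17.3] 2.5
sock [672.7 207.5  15.8] 1.2
sock [634.6 293.7  20.7] 2.7
 c [607.3 232.   18.6] [(99.2, 21.8), (94.5, 22.9), (100.7, 21.9), (94.3, 23.8)]
deck [ 690.2 -206.9   60.4] 2.7
deck [ 673.1 -318.4   62.5] 0.9
deck [ 560.4 -302.6   59.4] 0.6
deck [ 574.6 -192.2   60.8] 3.9
 c [ 624.6 -255.    60.7] [(116.6, 82.8), (112.8, 81.3), (113.9, 82.0), (111.2, 82.7)]
tray [ 512.8 -421.4   16.7] 1.0
tray [ 447.9 -435.3    9.5] 0.7
tray [ 437.3 -368.4    4.1] 2.0
tray [ 501.7 -355.4    9.5] 1.4
 c [ 474.9 -395.1    9.9] [(67.3, 9.6), (66.8, 12.1), (67.9, 9.0), (65.9, 11.4)]
bigrim top [466.3  86.   12. ] side [468.8  84.4  12. ]
smallrim top [358.4 270.4  12. ] side [361.6 271.2  12. ]
cup top [637.7  -7.2  12. ] side [637.8 -10.2  12. ]
tray top [ 475.1 -393.7   12. ] side [ 474.  -396.6   12. ]
blockbore top [ 363.3 -290.7   52. ] side [ 365.8 -289.6   52. ]
chucktop top [442.3 -86.8  60. ] side [444.6 -86.4  60. ]
lowsock top [605.9 231.3  22. ] side [604.2 227.8  22. ]
```

View pics/mont.png

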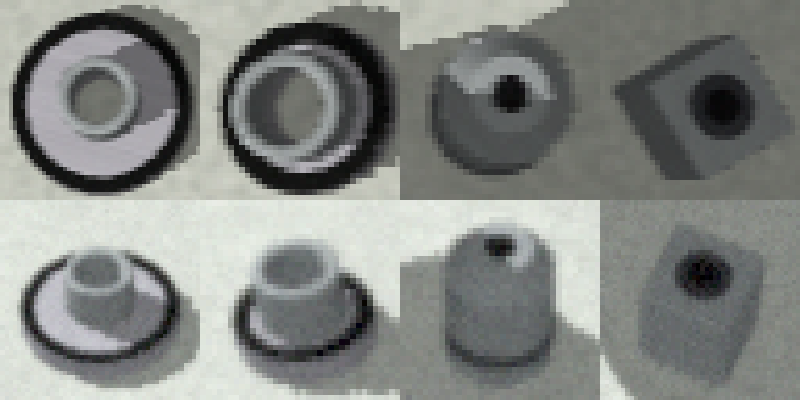

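Measured heights agree with the text: rims about 12 mm, deck 61, block 54 and chuck 61. Side lengths also match (sockets about 97 against 100, deck 114, tray 67). Next is a helper that turns targets into tool-axis shifts, plus the block's yaw.

```bash
cat > g.py <<'E'
import sys; from h import *
# usage: g.py x y z phi(closing line angle, deg) [...more targets, each from the previous]
o=bot.get_obs(); p=np.array(o['eef_pos'])*1000; M=R.from_quat(o['tool_rot']).as_matrix()
print('t',round(o['clock'],2),'tcp',p.round(1),'phi',round(float(np.degrees(np.arctan2(M[1,1],M[0,1]))),2),'w',round(o['grip_width']*1000,1),'gf',round(o['grasp_force'],1),'ft',np.round(o['ft_force'],1),'q',np.round(o['joint_pos'],2))
a=list(map(float,sys.argv[1:]))
for i in range(0,len(a),4):
    T=np.array(a[i:i+3]); phi=np.degrees(np.arctan2(M[1,1],M[0,1])); d=M.T@(T-p)
    dt=-((a[i+3]-phi+90)%180-90); print('d',d.round(1),'twist',round(float(dt),1),'dist',round(float(np.linalg.norm(d))))
    f=np.radians(phi-dt); p=T; M=np.array([[np.sin(f),np.cos(f),0],[-np.cos(f),np.sin(f),0],[0,0,-1]])
E
python3 g.py 467.3 85.3 130 112.6 467.3 85.3 16 112.6; python3 - <<'E'
from h import *
t=snap('top'); f=lambda x,y:onplane(t,442+(x-600)/5,276+y/5,.052)[:2]*1000
C=[f(640,85),f(735,38),f(797,128),f(703,178)]
for i in range(4): d=C[i]-C[i-1]; print(np.round(C[i]),np.linalg.norm(d).round(1),np.degrees(np.arctan2(d[1],d[0])).round(1)%90)
print(np.mean(C,0))
E
```

```text
t 0.2 tcp [110.9 487.2 230.8] phi 77.18 w 85.5 gf 0.0 ft [-0.1  0.7  0.5] q [ 1.35  0.24  0.    1.34 -0.    1.57]
d [-436.7 -312.6  101.2] twist -35.4 dist 547
d [  0.   0. 114.] twist -0.0 dist 114
[ 371. -259.] 43.4 32.2
[ 390. -298.] 43.1 25.200000000000003
[ 354. -321.] 42.3 32.400000000000006
[ 335. -282.] 43.1 26.599999999999994
[ 362.48499326 -290.16234193]
```

Emit:
carry_out([
  {"dx": -30, "dy": -20, "dz": 5, "twist": -7, "fingers": -1},
  {"dx": -60, "dy": -45, "dz": 10, "twist": -14, "fingers": -1},
  {"dx": -90, "dy": -65, "dz": 15, "twist": -21, "fingers": -1},
  {"dx": -120, "dy": -85, "dz": 20, "twist": -28, "fingers": -1},
  {"dx": -150, "dy": -105, "dz": 25, "twist": -35.4, "fingers": -1},
])

```text
clock: 0.67
eef_pos: [0.2305, 0.3553, 0.207]
tool_rot: [-0.174, 0.985, 0.0, 0.0]
ft_force: [1.2, -0.3, -0.6]
grip_width: 0.0855
grasp_force: 0.0
```

```bash
python3 g.py 467.3 85.3 130 112.6 467.3 85.3 16 112.6
```

```text
t 0.67 tcp [230.5 355.3 207. ] phi 110.06 w 85.5 gf 0.0 ft [ 1.2 -0.3 -0.6] q [ 1.    0.1  -0.23  1.24 -0.    0.65]
d [-129.9 -334.9   77. ] twist -2.5 dist 367
d [  0.   0. 114.] twist -0.0 dist 114
```

Emit:
carry_out([
  {"dx": -13, "dy": -33, "dz": 8, "twist": 0, "fingers": -1},
  {"dx": -26, "dy": -66, "dz": 16, "twist": 0, "fingers": -1},
  {"dx": -39, "dy": -99, "dz": 24, "twist": 0, "fingers": -1},
  {"dx": -52, "dy": -132, "dz": 32, "twist": 0, "fingers": -1},
  {"dx": -65, "dy": -165, "dz": 38, "twist": 0, "fingers": -1},
])

```text
clock: 1.08
eef_pos: [0.3472, 0.2216, 0.1687]
tool_rot: [-0.171, 0.985, 0.0, -0.0]
ft_force: [1.0, 0.8, 0.7]
grip_width: 0.0856
grasp_force: 0.0
```

Emit:
carry_out([
  {"dx": -13, "dy": -33, "dz": 8, "twist": 0, "fingers": -1},
  {"dx": -26, "dy": -66, "dz": 16, "twist": 0, "fingers": -1},
  {"dx": -39, "dy": -99, "dz": 24, "twist": 0, "fingers": -1},
  {"dx": -52, "dy": -132, "dz": 32, "twist": 0, "fingers": -1},
  {"dx": -65, "dy": -165, "dz": 38, "twist": 0, "fingers": -1},
])

```text
clock: 1.5
eef_pos: [0.4641, 0.0881, 0.1306]
tool_rot: [-0.171, 0.985, 0.0, -0.0]
ft_force: [-0.1, 1.4, -0.4]
grip_width: 0.0856
grasp_force: 0.0
```

Emit:
carry_out([
  {"dz": 0},
  {"dz": 0},
  {"dz": 0},
  {"dz": 0},
  {"dz": 0},
])

```text
$.plan[0]: bad value
```

```bash
python3 g.py 467.3 85.3 60 112.6 467.3 85.3 16 112.6
```

```text
t 1.5 tcp [464.1  88.1 130.6] phi 109.68 w 85.6 gf 0.0 ft [-0.1  1.4 -0.4] q [ 0.19  0.26 -0.25  1.07  0.   -0.16]
d [-2.1 -3.7 70.5] twist -2.9 dist 71
d [ 0.  0. 44.] twist -0.0 dist 44
```

Emit:
carry_out([
  {"dx": 0, "dy": 0, "dz": 20, "twist": -2.9, "fingers": -1},
  {"dx": 0, "dy": 0, "dz": 40, "twist": -2.9, "fingers": -1},
  {"dx": 0, "dy": 0, "dz": 60, "twist": -2.9, "fingers": -1},
  {"dx": 0, "dy": 0, "dz": 68, "twist": -2.9, "fingers": -1},
  {"dx": 0, "dy": 0, "dz": 68, "twist": -2.9, "fingers": -1},
])

```text
clock: 1.92
eef_pos: [0.4615, 0.0893, 0.0612]
tool_rot: [-0.196, 0.981, 0.0, -0.002]
ft_force: [-0.7, 0.6, -0.1]
grip_width: 0.0856
grasp_force: 0.0
```

```bash
python3 g.py 467.3 85.3 16 112.6; python3 -c "
from h import *
snap('side','s1.png');snap('top','t1.png')
a=cv2.imread('pics/s1.png')[170:290,210:350];b=cv2.imread('pics/t1.png')[190:310,210:350]
cv2.imwrite('pics/c1.png',cv2.resize(np.hstack([a,b]),(800,343),interpolation=cv2.INTER_CUBIC))"
```

```text
t 1.92 tcp [461.5  89.3  61.2] phi 112.59 w 85.6 gf 0.0 ft [-0.7  0.6 -0.1] q [ 0.19  0.34 -0.34  0.89 -0.   -0.2 ]
d [-4.  -6.  45.2] twist -0.0 dist 46
```

View pics/c1.png

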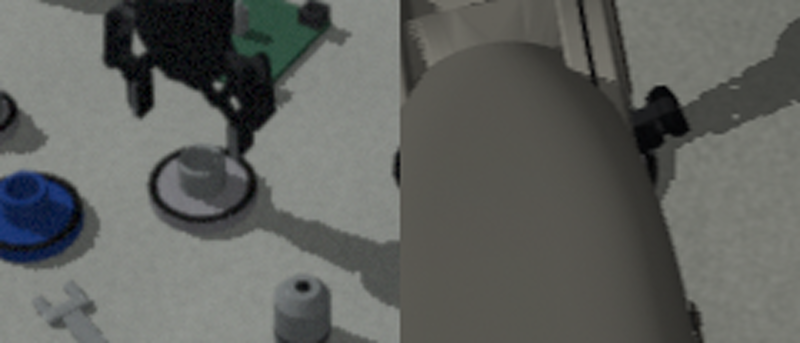

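The crop shows the open fingers astride the silver wheel's hub, at about (200,170) in the left half. I'll correct by (-4,-6) and go down.

Emit:
carry_out([
  {"dx": -4, "dy": -6, "dz": 5, "twist": 0, "fingers": -1},
  {"dx": -4, "dy": -6, "dz": 20, "twist": 0, "fingers": -1},
  {"dx": -4, "dy": -6, "dz": 35, "twist": 0, "fingers": -1},
  {"dx": -4, "dy": -6, "dz": 45, "twist": 0, "fingers": -1},
  {"dx": -4, "dy": -6, "dz": 45, "twist": 0, "fingers": -1},
])

```text
clock: 2.43
eef_pos: [0.4692, 0.0856, 0.0173]
tool_rot: [-0.196, 0.981, -0.0, -0.001]
ft_force: [-0.1, -0.9, -0.8]
grip_width: 0.0855
grasp_force: 0.0
```

```bash
python3 g.py 467.3 85.3 16 112.6
```

```text
t 2.43 tcp [469.2  85.6  17.3] phi 112.61 w 85.5 gf 0.0 ft [-0.1 -0.9 -0.8] q [ 0.18  0.41 -0.38  0.79 -0.   -0.21]
d [1.9 0.5 1.3] twist 0.0 dist 2
```

Emit:
carry_out([
  {"dx": 1, "dy": 0, "dz": 0, "twist": 0, "fingers": 0},
  {"dx": 1, "dy": 0, "dz": 0, "twist": 0, "fingers": 1},
  {"dx": 1, "dy": 0, "dz": 0, "twist": 0, "fingers": 1},
  {"dx": 1, "dy": 0, "dz": 0, "twist": 0, "fingers": 1},
  {"dx": 1, "dy": 0, "dz": 0, "twist": 0, "fingers": 1},
])

```text
clock: 2.85
eef_pos: [0.4696, 0.0859, 0.0196]
tool_rot: [-0.196, 0.981, 0.0, 0.001]
ft_force: [-0.6, 0.7, 5.1]
grip_width: 0.0379
grasp_force: 61.1
```

Emit:
carry_out([
  {"dx": 0, "dy": 0, "dz": 0, "twist": 0, "fingers": 1},
  {"dx": 0, "dy": 0, "dz": 0, "twist": 0, "fingers": 1},
  {"dx": 0, "dy": 0, "dz": 0, "twist": 0, "fingers": 1},
  {"dx": 0, "dy": 0, "dz": 0, "twist": 0, "fingers": 1},
  {"dx": 0, "dy": 0, "dz": 0, "twist": 0, "fingers": 1},
])

```text
clock: 3.27
eef_pos: [0.4696, 0.0859, 0.0196]
tool_rot: [-0.196, 0.981, 0.0, 0.001]
ft_force: [-0.6, 0.4, 5.3]
grip_width: 0.0379
grasp_force: 61.1
```

```bash
python3 g.py 467.3 85.3 100 112.6 606 231 100 112.6
```

```text
t 3.27 tcp [469.6  85.9  19.6] phi 112.61 w 37.9 gf 61.1 ft [-0.6  0.4  5.3] q [ 0.18  0.4  -0.38  0.79  0.   -0.21]
d [  2.2   0.4 -80.4] twist 0.0 dist 80
d [184.   81.2   0. ] twist -0.0 dist 201
```

Emit:
carry_out([
  {"dx": 0, "dy": 0, "dz": -10, "twist": 0, "fingers": 1},
  {"dx": 0, "dy": 0, "dz": -30, "twist": 0, "fingers": 1},
  {"dx": 0, "dy": 0, "dz": -55, "twist": 0, "fingers": 1},
  {"dx": 0, "dy": 0, "dz": -80, "twist": 0, "fingers": 1},
  {"dx": 0, "dy": 0, "dz": -80, "twist": 0, "fingers": 1},
])

```text
clock: 3.68
eef_pos: [0.4718, 0.0859, 0.1026]
tool_rot: [-0.196, 0.981, -0.0, 0.004]
ft_force: [1.0, 0.4, -3.5]
grip_width: 0.0381
grasp_force: 61.4
```

```bash
python3 g.py 608 231.6 100 112.6
```

```text
t 3.68 tcp [471.8  85.9 102.6] phi 112.6 w 38.1 gf 61.4 ft [ 1.   0.4 -3.5] q [ 0.18  0.29 -0.28  0.99 -0.   -0.21]
d [-181.7   82.1    4. ] twist 0.0 dist 199
```

Emit:
carry_out([
  {"dx": -36, "dy": 16, "dz": 0, "twist": 0, "fingers": 1},
  {"dx": -73, "dy": 33, "dz": 0, "twist": 0, "fingers": 1},
  {"dx": -109, "dy": 49, "dz": 0, "twist": 0, "fingers": 1},
  {"dx": -145, "dy": 65, "dz": 0, "twist": 0, "fingers": 1},
  {"dx": -182, "dy": 82, "dz": 0, "twist": 0, "fingers": 1},
])

```text
clock: 4.1
eef_pos: [0.6051, 0.2318, 0.0963]
tool_rot: [-0.196, 0.981, -0.0, -0.001]
ft_force: [0.8, 0.1, -3.7]
grip_width: 0.0376
grasp_force: 61.3
```

Emit:
carry_out([
  {"dx": 0, "dy": 0, "dz": 0, "twist": 0, "fingers": 1},
  {"dx": 0, "dy": 0, "dz": 0, "twist": 0, "fingers": 1},
  {"dx": 0, "dy": 0, "dz": 0, "twist": 0, "fingers": 1},
  {"dx": 0, "dy": 0, "dz": 0, "twist": 0, "fingers": 1},
  {"dx": 0, "dy": 0, "dz": 0, "twist": 0, "fingers": 1},
])

```text
clock: 4.52
eef_pos: [0.6041, 0.2298, 0.0982]
tool_rot: [-0.195, 0.981, -0.0, -0.001]
ft_force: [-0.2, -0.3, -4.1]
grip_width: 0.0374
grasp_force: 61.4
```

```bash
sed -i 's/\[np.sin(f),np.cos(f),0\],\[-np.cos(f)/[-np.sin(f),np.cos(f),0],[np.cos(f)/' g.py; python3 g.py 608 231.6 27.6 112.6; python3 -c "
from h import *
snap('side','s2.png');snap('top','t2.png')
a=cv2.imread('pics/s2.png')[100:250,220:395];b=cv2.imread('pics/t2.png')[100:250,140:315]
cv2.imwrite('pics/c2.png',cv2.resize(np.hstack([a,b]),(800,343),interpolation=cv2.INTER_CUBIC))"
```

```text
t 4.52 tcp [604.1 229.8  98.2] phi 112.54 w 37.4 gf 61.4 ft [-0.2 -0.3 -4.1] q [ 0.36  0.61  0.22  1.18 -0.   -0.03]
d [-4.4  0.1 70.5] twist -0.1 dist 71
```

View pics/c2.png

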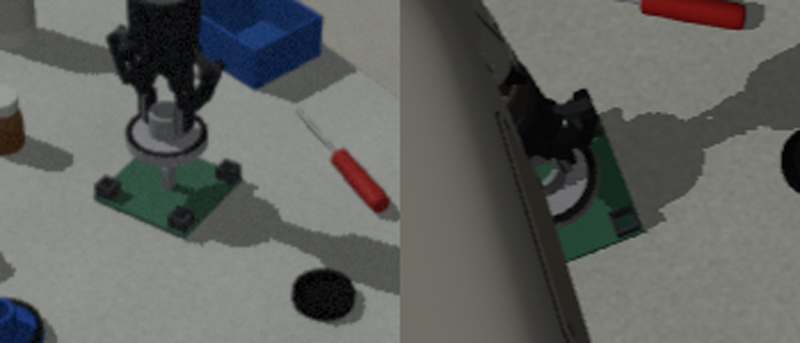

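The wheel hangs level above the plate, with the spindle tip visible below it at (168,180) in the crop. I'll measure the rim centre against the frame in the same side view.

```bash
python3 -c "
from h import *
c=snap('side'); a=c['image'][135:180,265:325].astype(int); m=(a.max(2)<42).astype(np.uint8)*255; m[:22]=m[:22]
cs,_=cv2.findContours(m,cv2.RETR_EXTERNAL,cv2.CHAIN_APPROX_NONE)
for k in cs:
    if len(k)>12: print(cv2.boundingRect(k),cv2.contourArea(k))
for u in((292.6,157.7),): print(onplane(c,*u,.0922)*1000)
cv2.imwrite('pics/c3.png',cv2.resize(c['image'][125:205,255:330,::-1],(560,597),interpolation=cv2.INTER_CUBIC))
"
```

```text
(50, 36, 10, 9) 57.0
(23, 32, 10, 1) 0.0
(11, 14, 6, 17) 13.0
(29, 0, 21, 32) 216.5
(9, 0, 14, 13) 54.0
[602.71456033 227.76355121  92.2       ]
```

View pics/c3.png

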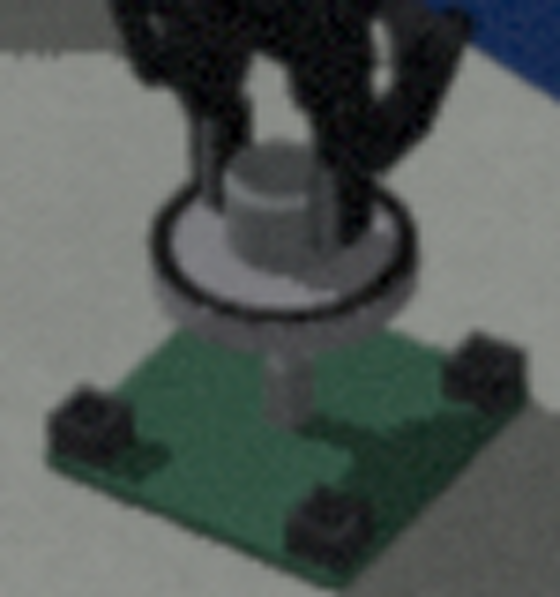

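```bash
python3 -c "
from h import *
c=snap('side'); f=lambda x,y,z:(onplane(c,255+x/7.467,125+y/7.467,z)*1000).round(1)
print('spindle base',f(287,408,.008),'corners',f(286.5,436,0),'rimtop',f(284,243,.0926),'near/left/right',f(345,587,0),f(48,465,0),f(525,408,0))
import numpy as np
for z in(.015,.018): print(onplane(c,293.6,179.1,z)*1000)
"
```

```text
spindle base [611.9 240.2   8. ] corners [608.4 235.6   0. ] rimtop [603.7 227.2  92.6] near/left/right [579.3 158.4   0. ] [531.1 271.5   0. ] [686.5 198.8   0. ]
[608.85124224 234.78104486  15.        ]
[606.83694443 231.76923653  18.        ]
```

Side view: the wheel sits about (-4,-5) mm from the frame centre, so I shift before lowering.

Emit:
carry_out([
  {"dx": -6, "dy": 2, "dz": 0, "twist": 0, "fingers": 1},
  {"dx": -6, "dy": 2, "dz": 12, "twist": 0, "fingers": 1},
  {"dx": -6, "dy": 2, "dz": 24, "twist": 0, "fingers": 1},
  {"dx": -6, "dy": 2, "dz": 36, "twist": 0, "fingers": 1},
  {"dx": -6, "dy": 2, "dz": 36, "twist": 0, "fingers": 1},
])

```text
clock: 5.13
eef_pos: [0.6083, 0.2346, 0.0595]
tool_rot: [-0.196, 0.981, -0.0, -0.002]
ft_force: [-0.9, -0.8, -4.9]
grip_width: 0.038
grasp_force: 61.3
```

```bash
python3 g.py 608.5 234 27.6 112.6
```

```text
t 5.13 tcp [608.3 234.6  59.5] phi 112.6 w 38.0 gf 61.3 ft [-0.9 -0.8 -4.9] q [ 0.37  0.65  0.19  1.11  0.   -0.03]
d [-0.1 -0.7 31.9] twist -0.0 dist 32
```

Emit:
carry_out([
  {"dx": 0, "dy": 0, "dz": 5, "twist": 0, "fingers": 1},
  {"dx": 0, "dy": 0, "dz": 10, "twist": 0, "fingers": 1},
  {"dx": 0, "dy": 0, "dz": 15, "twist": 0, "fingers": 1},
  {"dx": 0, "dy": 0, "dz": 19, "twist": 0, "fingers": 1},
  {"dx": 0, "dy": 0, "dz": 22, "twist": 0, "fingers": 1},
])

```text
clock: 5.55
eef_pos: [0.6098, 0.2352, 0.0399]
tool_rot: [-0.196, 0.981, 0.0, -0.0]
ft_force: [-0.3, 0.1, -3.7]
grip_width: 0.0376
grasp_force: 61.3
```

```bash
python3 g.py 608.5 234 27.6 112.6
```

```text
t 5.55 tcp [609.8 235.2  39.9] phi 112.6 w 37.6 gf 61.3 ft [-0.3  0.1 -3.7] q [ 0.37  0.67  0.17  1.07  0.   -0.03]
d [ 1.7 -0.6 12.3] twist -0.0 dist 12
```

No contact so far; the wheel underside is at about 20 mm, below the spindle tip at 42.

Emit:
carry_out([
  {"dx": 1, "dy": 0, "dz": 3, "twist": 0, "fingers": 1},
  {"dx": 1, "dy": 0, "dz": 6, "twist": 0, "fingers": 1},
  {"dx": 1, "dy": 0, "dz": 8, "twist": 0, "fingers": 1},
  {"dx": 1, "dy": 0, "dz": 10, "twist": 0, "fingers": 1},
  {"dx": 1, "dy": 0, "dz": 10, "twist": 0, "fingers": 1},
])

```text
clock: 5.97
eef_pos: [0.6086, 0.2347, 0.0298]
tool_rot: [-0.196, 0.981, -0.0, -0.0]
ft_force: [0.6, 0.4, -4.0]
grip_width: 0.0376
grasp_force: 61.3
```

Emit:
carry_out([
  {"dx": 0, "dy": 0, "dz": 1, "twist": 0, "fingers": 1},
  {"dx": 0, "dy": 0, "dz": 2, "twist": 0, "fingers": 1},
  {"dx": 0, "dy": 0, "dz": 2, "twist": 0, "fingers": 1},
  {"dx": 0, "dy": 0, "dz": 2, "twist": 0, "fingers": 1},
  {"dx": 0, "dy": 0, "dz": 2, "twist": 0, "fingers": 1},
])

```text
clock: 6.38
eef_pos: [0.609, 0.2348, 0.0283]
tool_rot: [-0.196, 0.981, 0.0, 0.0]
ft_force: [-0.3, -0.1, -2.7]
grip_width: 0.0374
grasp_force: 61.3
```

Emit:
carry_out([
  {"dx": 0, "dy": 0, "dz": 0, "twist": 0, "fingers": -0.5},
  {"dx": 0, "dy": 0, "dz": 0, "twist": 0, "fingers": -1},
  {"dx": 0, "dy": 0, "dz": 0, "twist": 0, "fingers": -1},
  {"dx": 0, "dy": 0, "dz": 0, "twist": 0, "fingers": -1},
  {"dx": 0, "dy": 0, "dz": 0, "twist": 0, "fingers": -1},
])

```text
clock: 6.8
eef_pos: [0.6093, 0.2349, 0.0288]
tool_rot: [-0.196, 0.981, 0.0, 0.001]
ft_force: [-0.1, 0.7, -0.2]
grip_width: 0.0856
grasp_force: 0.0
```

Emit:
carry_out([
  {"dx": 0, "dy": 0, "dz": -15, "twist": 0, "fingers": -1},
  {"dx": 0, "dy": 0, "dz": -40, "twist": 0, "fingers": -1},
  {"dx": 0, "dy": 0, "dz": -80, "twist": 0, "fingers": -1},
  {"dx": 0, "dy": 0, "dz": -120, "twist": 0, "fingers": -1},
  {"dx": 0, "dy": 0, "dz": -150, "twist": 0, "fingers": -1},
])

```text
clock: 7.22
eef_pos: [0.6096, 0.2351, 0.1819]
tool_rot: [-0.196, 0.981, 0.0, 0.002]
ft_force: [2.0, 0.7, -0.6]
grip_width: 0.0854
grasp_force: 0.0
```

```bash
python3 g.py 624.6 -255 170 82.3; python3 -c "
from h import *
a=snap('side','s4.png')['image'][100:250,220:395,::-1]
cv2.imwrite('pics/c4.png',cv2.resize(a,(560,480),interpolation=cv2.INTER_CUBIC))"
```

```text
t 7.22 tcp [609.6 235.1 181.9] phi 112.6 w 85.4 gf 0.0 ft [ 2.   0.7 -0.6] q [ 0.37  0.57  0.37  1.37  0.   -0.03]
d [ 174.5 -458.2   11.4] twist 30.3 dist 490
```

View pics/c4.png

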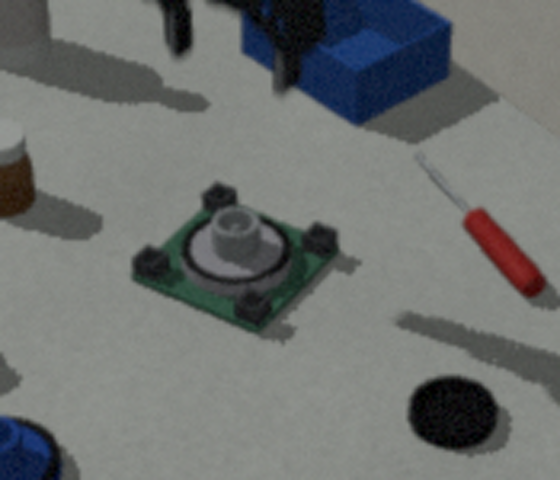

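The large wheel sits flat around the spindle (crop 236,245). Next is the upper frame.

Emit:
carry_out([
  {"dx": 14, "dy": -37, "dz": 0, "twist": 0, "fingers": -1},
  {"dx": 28, "dy": -74, "dz": 0, "twist": 0, "fingers": -1},
  {"dx": 42, "dy": -111, "dz": 0, "twist": 0, "fingers": -1},
  {"dx": 56, "dy": -148, "dz": 0, "twist": 0, "fingers": -1},
  {"dx": 70, "dy": -185, "dz": 0, "twist": 0, "fingers": -1},
])

```text
clock: 7.68
eef_pos: [0.6151, 0.0355, 0.1783]
tool_rot: [-0.196, 0.981, -0.0, 0.0]
ft_force: [-0.3, -0.8, -1.1]
grip_width: 0.0854
grasp_force: 0.0
```

Emit:
carry_out([
  {"dx": 14, "dy": -37, "dz": 0, "twist": 0, "fingers": -1},
  {"dx": 28, "dy": -74, "dz": 0, "twist": 0, "fingers": -1},
  {"dx": 42, "dy": -111, "dz": 0, "twist": 0, "fingers": -1},
  {"dx": 56, "dy": -148, "dz": 0, "twist": 0, "fingers": -1},
  {"dx": 70, "dy": -185, "dz": 0, "twist": 0, "fingers": -1},
])

```text
clock: 8.1
eef_pos: [0.6216, -0.1625, 0.1783]
tool_rot: [-0.196, 0.981, -0.0, 0.0]
ft_force: [-0.2, 0.4, -0.8]
grip_width: 0.086
grasp_force: 0.0
```

Emit:
carry_out([
  {"dx": 10, "dy": -25, "dz": 0, "twist": 7, "fingers": -1},
  {"dx": 20, "dy": -50, "dz": 0, "twist": 14, "fingers": -1},
  {"dx": 34, "dy": -88, "dz": 0, "twist": 21, "fingers": -1},
  {"dx": 34, "dy": -88, "dz": 0, "twist": 28, "fingers": -1},
  {"dx": 34, "dy": -88, "dz": 0, "twist": 30.3, "fingers": -1},
])

```text
clock: 8.52
eef_pos: [0.6237, -0.258, 0.1774]
tool_rot: [0.072, 0.997, -0.0, -0.0]
ft_force: [0.8, 0.3, 0.4]
grip_width: 0.0854
grasp_force: 0.0
```

```bash
python3 g.py 624.6 -255 100 82.3
```

```text
t 8.52 tcp [ 623.7 -258.   177.4] phi 81.78 w 85.4 gf 0.0 ft [0.8 0.3 0.4] q [-0.39  0.62  0.45  1.4  -0.   -0.25]
d [-0.5  3.1 77.4] twist -0.5 dist 78
```

Emit:
carry_out([
  {"dx": 0, "dy": 3, "dz": 35, "twist": -0.5, "fingers": -1},
  {"dx": 0, "dy": 3, "dz": 70, "twist": -0.5, "fingers": -1},
  {"dx": 0, "dy": 3, "dz": 90, "twist": -0.5, "fingers": -1},
  {"dx": 0, "dy": 3, "dz": 105, "twist": -0.5, "fingers": -1},
  {"dx": 0, "dy": 3, "dz": 108, "twist": -0.5, "fingers": -1},
])

```text
clock: 8.93
eef_pos: [0.6221, -0.251, 0.0659]
tool_rot: [0.063, 0.998, 0.001, -0.003]
ft_force: [-0.5, 0.5, -0.8]
grip_width: 0.0858
grasp_force: 0.0
```

Emit:
carry_out([
  {"dx": 0, "dy": 0, "dz": 0, "twist": 0, "fingers": -1},
  {"dx": 0, "dy": 0, "dz": 0, "twist": 0, "fingers": -1},
  {"dx": 0, "dy": 0, "dz": 0, "twist": 0, "fingers": -1},
  {"dx": 0, "dy": 0, "dz": 0, "twist": 0, "fingers": -1},
  {"dx": 0, "dy": 0, "dz": 0, "twist": 0, "fingers": -1},
])

```text
clock: 9.35
eef_pos: [0.6256, -0.2523, 0.0718]
tool_rot: [0.063, 0.998, -0.0, 0.001]
ft_force: [-0.7, 0.4, -0.1]
grip_width: 0.0855
grasp_force: 0.0
```

```bash
python3 g.py 624.6 -255 67 82.3; python3 -c "
from h import *
a=snap('side','s5.png')['image'][215:345,360:500,::-1]
cv2.imwrite('pics/c5.png',cv2.resize(a,(560,520),interpolation=cv2.INTER_CUBIC))"
```

```text
t 9.35 tcp [ 625.6 -252.3   71.8] phi 82.8 w 85.5 gf 0.0 ft [-0.7  0.4 -0.1] q [-0.38  0.68  0.28  1.16 -0.   -0.26]
d [ 0.6 -2.8  4.8] twist 0.5 dist 6
```

View pics/c5.png

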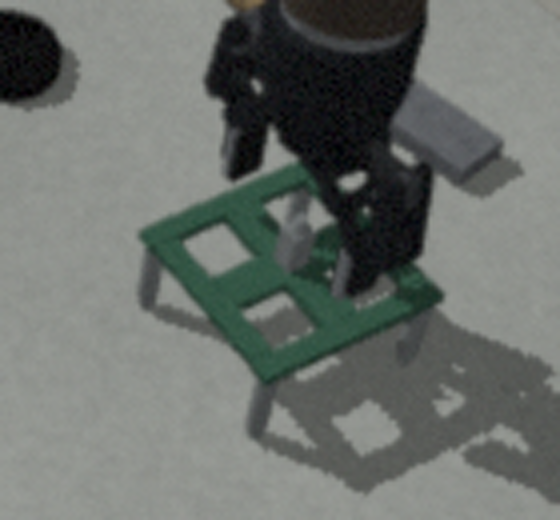

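The spindle (crop 293,240) is midway between the fingers. I'll go down 5 mm and close.

Emit:
carry_out([
  {"dx": 0, "dy": -2, "dz": 3, "twist": 0.5, "fingers": -1},
  {"dx": 0, "dy": -3, "dz": 5, "twist": 0.5, "fingers": -0.5},
  {"dx": 0, "dy": -3, "dz": 5, "twist": 0.5, "fingers": 0},
  {"dx": 0, "dy": -3, "dz": 5, "twist": 0.5, "fingers": 0.4},
  {"dx": 0, "dy": -3, "dz": 5, "twist": 0.5, "fingers": 0.6},
])

```text
clock: 9.82
eef_pos: [0.6242, -0.2549, 0.065]
tool_rot: [0.067, 0.998, 0.0, -0.0]
ft_force: [-0.1, -0.4, 0.8]
grip_width: 0.0388
grasp_force: 0.0
```

Emit:
carry_out([
  {"dx": 0, "dy": 0, "dz": 0, "twist": 0, "fingers": 0.8},
  {"dx": 0, "dy": 0, "dz": 0, "twist": 0, "fingers": 1},
  {"dx": 0, "dy": 0, "dz": 0, "twist": 0, "fingers": 1},
  {"dx": 0, "dy": 0, "dz": 0, "twist": 0, "fingers": 1},
  {"dx": 0, "dy": 0, "dz": 0, "twist": 0, "fingers": 1},
])

```text
clock: 10.23
eef_pos: [0.6244, -0.2549, 0.0654]
tool_rot: [0.067, 0.998, -0.0, 0.0]
ft_force: [0.1, 0.6, 1.5]
grip_width: 0.0107
grasp_force: 59.7
```

```bash
python3 g.py 624.6 -255 190 82.3
```

```text
t 10.23 tcp [ 624.4 -254.9   65.4] phi 82.3 w 10.7 gf 59.7 ft [0.1 0.6 1.5] q [-0.39  0.69  0.27  1.15 -0.   -0.25]
d [-2.000e-01 -1.000e-01 -1.246e+02] twist 0.0 dist 125
```

Emit:
carry_out([
  {"dx": 0, "dy": 0, "dz": -10, "twist": 0, "fingers": 1},
  {"dx": 0, "dy": 0, "dz": -35, "twist": 0, "fingers": 1},
  {"dx": 0, "dy": 0, "dz": -65, "twist": 0, "fingers": 1},
  {"dx": 0, "dy": 0, "dz": -95, "twist": 0, "fingers": 1},
  {"dx": 0, "dy": 0, "dz": -120, "twist": 0, "fingers": 1},
])

```text
clock: 10.65
eef_pos: [0.624, -0.2548, 0.1871]
tool_rot: [0.067, 0.998, 0.0, -0.0]
ft_force: [0.8, -0.5, -4.0]
grip_width: 0.0108
grasp_force: 59.3
```

```bash
python3 g.py 607.2 232.4 185 112.6; python3 - <<'E'
from h import *
t,s=snap('top'),snap('side')
P={}
for n,c,(x0,y0,x1,y1) in(('t',t,(165,140,255,230)),('s',s,(255,150,335,210))):
    a=c['image'].astype(int); m=np.zeros(a.shape[:2],np.uint8); m[y0:y1,x0:x1]=(a.max(2)<40)[y0:y1,x0:x1]*255
    cs,_=cv2.findContours(m,cv2.RETR_EXTERNAL,cv2.CHAIN_APPROX_NONE)
    for k in cs:
        if cv2.contourArea(k)>30: r=cv2.minAreaRect(k); print(n,int(cv2.contourArea(k)),np.round(r[0],1),np.round(r[1],1),round(r[2]))
E
```

```text
t 10.65 tcp [ 624.  -254.8  187.1] phi 82.3 w 10.8 gf 59.3 ft [ 0.8 -0.5 -4. ] q [-0.39  0.62  0.47  1.42 -0.   -0.25]
d [ 82.  480.6   2.1] twist -30.3 dist 488
t 176 [197.1 213.2] [13.  18.3] 72
t 2026 [208.3 184.1] [58.7 58.2] 69
s 52 [299. 196.] [10.1  8.9] 18
s 51 [319.6 175.2] [9.5 7.6] 18
```

Emit:
carry_out([
  {"dx": 6, "dy": 35, "dz": 0, "twist": 0, "fingers": 1},
  {"dx": 12, "dy": 72, "dz": 0, "twist": 0, "fingers": 1},
  {"dx": 18, "dy": 109, "dz": 0, "twist": 0, "fingers": 1},
  {"dx": 25, "dy": 146, "dz": 0, "twist": 0, "fingers": 1},
  {"dx": 31, "dy": 183, "dz": 0, "twist": 0, "fingers": 1},
])

```text
clock: 11.17
eef_pos: [0.6164, -0.0679, 0.1831]
tool_rot: [0.068, 0.998, 0.0, -0.002]
ft_force: [1.7, -0.2, -3.3]
grip_width: 0.0107
grasp_force: 59.4
```

Emit:
carry_out([
  {"dx": 6, "dy": 37, "dz": 0, "twist": 0, "fingers": 1},
  {"dx": 12, "dy": 74, "dz": 0, "twist": 0, "fingers": 1},
  {"dx": 18, "dy": 111, "dz": 0, "twist": 0, "fingers": 1},
  {"dx": 25, "dy": 148, "dz": 0, "twist": 0, "fingers": 1},
  {"dx": 31, "dy": 185, "dz": 0, "twist": 0, "fingers": 1},
])

```text
clock: 11.58
eef_pos: [0.6105, 0.1196, 0.1833]
tool_rot: [0.067, 0.998, -0.0, -0.002]
ft_force: [0.9, 0.3, -4.3]
grip_width: 0.0104
grasp_force: 59.4
```

Emit:
carry_out([
  {"dx": 6, "dy": 35, "dz": 0, "twist": -7, "fingers": 1},
  {"dx": 12, "dy": 65, "dz": 0, "twist": -14, "fingers": 1},
  {"dx": 16, "dy": 95, "dz": 0, "twist": -21, "fingers": 1},
  {"dx": 20, "dy": 112, "dz": 0, "twist": -28, "fingers": 1},
  {"dx": 20, "dy": 112, "dz": 0, "twist": -30.3, "fingers": 1},
])

```text
clock: 12.0
eef_pos: [0.6053, 0.2363, 0.1827]
tool_rot: [-0.201, 0.98, 0.001, -0.002]
ft_force: [0.4, -0.2, -3.2]
grip_width: 0.0105
grasp_force: 59.4
```

```bash
python3 g.py 607.2 232.4 125 112.6
```

```text
t 12.0 tcp [605.3 236.3 182.7] phi 113.2 w 10.5 gf 59.4 ft [ 0.4 -0.2 -3.2] q [ 0.37  0.57  0.37  1.38  0.   -0.03]
d [-0.4 -4.4 57.7] twist 0.6 dist 58
```

Emit:
carry_out([
  {"dx": 0, "dy": -2, "dz": 15, "twist": 0, "fingers": 1},
  {"dx": 0, "dy": -2, "dz": 35, "twist": 0, "fingers": 1},
  {"dx": 0, "dy": -2, "dz": 55, "twist": 0, "fingers": 1},
  {"dx": 0, "dy": -2, "dz": 72, "twist": 0, "fingers": 1},
  {"dx": 0, "dy": -2, "dz": 76, "twist": 0, "fingers": 1},
])

```text
clock: 12.42
eef_pos: [0.6044, 0.2286, 0.1034]
tool_rot: [-0.196, 0.981, -0.001, -0.005]
ft_force: [-0.9, -0.1, -4.8]
grip_width: 0.0105
grasp_force: 59.4
```

Emit:
carry_out([
  {"dx": 0, "dy": 0, "dz": 0, "twist": 0, "fingers": 1},
  {"dx": 0, "dy": 0, "dz": 0, "twist": 0, "fingers": 1},
  {"dx": 0, "dy": 0, "dz": 0, "twist": 0, "fingers": 1},
  {"dx": 0, "dy": 0, "dz": 0, "twist": 0, "fingers": 1},
  {"dx": 0, "dy": 0, "dz": 0, "twist": 0, "fingers": 1},
])

```text
clock: 12.83
eef_pos: [0.6089, 0.2302, 0.1106]
tool_rot: [-0.196, 0.981, 0.0, 0.001]
ft_force: [-0.4, -0.8, -3.9]
grip_width: 0.0106
grasp_force: 59.4
```

```bash
python3 g.py 607.2 232.4 73.4 112.6; python3 -c "
from h import *
a=snap('side','s6.png')['image'][120:220,240:350,::-1]
cv2.imwrite('pics/c6.png',cv2.resize(a,(660,600),interpolation=cv2.INTER_CUBIC))"
```

```text
t 12.83 tcp [608.9 230.2 110.6] phi 112.6 w 10.6 gf 59.4 ft [-0.4 -0.8 -3.9] q [ 0.36  0.61  0.25  1.21  0.   -0.03]
d [ 0.8  2.7 37.2] twist -0.0 dist 37
```

View pics/c6.png

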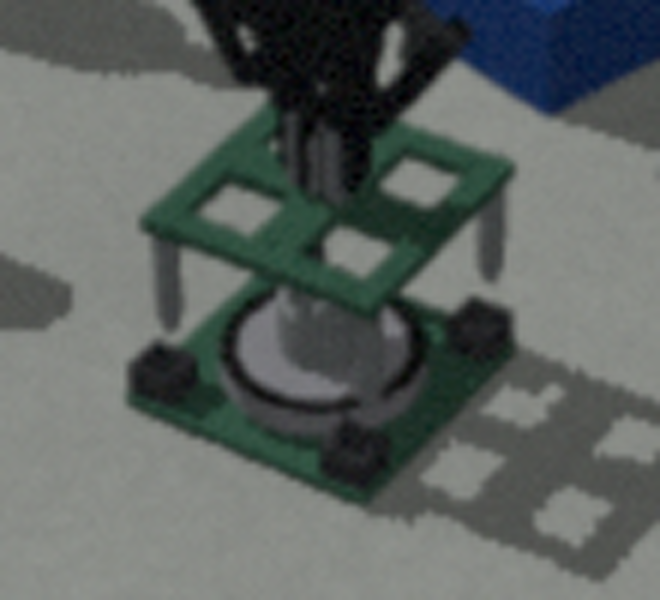

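```bash
python3 - <<'E'
from h import *
c=snap('side'); f=lambda x,y,z:(onplane(c,240+x/6,120+y/6,z)*1000)[:2]
D=[]
for a,b in(((172,332),(165,358)),((492,283),(482,314)),((370,402),(356,437))):
    A,B=f(*a,.045),f(*b,.024); D.append(A-B); print(A.round(1),B.round(1),(A-B).round(1))
print(np.mean(D,0))
S=[f(165,358,.024),f(482,314,.024)];print('centre from L/R sockets',np.mean(S,0), np.linalg.norm(S[0]-S[1]))
# local image axis: foot tip drop 21mm straight down
for a in((172,332),(492,283),(370,402)):
    p=np.append(f(*a,.045),45)/1000; q=proj(c,[p[0],p[1],.024]); print('foot would land at crop',((q-[240,120])*6).round(0))
E
```

```text
[545.3 254.2] [546.3 263.3] [-1.  -9.1]
[676.5 201.5] [676.1 207.6] [ 0.5 -6.1]
[587.6 167.5] [583.8 172.6] [ 3.8 -5.1]
[ 1.09394862 -6.79638403]
centre from L/R sockets [611.18282837 235.44672701] 141.19306471496355
foot would land at crop [174. 370.]
foot would land at crop [491. 321.]
foot would land at crop [370. 440.]
```

```bash
python3 - <<'E'
from h import *
t,s=snap('top'),snap('side')
print('deck top',np.mean([onplane(t,*p,.062) for p in[(418,139),(472.5,146),(467.5,199.5),(413,193.5)]],0)*1000,'side',np.mean([onplane(s,*p,.062) for p in[(438.5,254),(470.5,289),(425.5,310.5),(395,273)]],0)*1000)
print('sock z16 top',onplane(t,209.5,183.6,.016)*1000,'side',onplane(s,293.6,179.1,.016)*1000)
a=cv2.imread('pics/side0.png').astype(int)
for img,nm in((a,'side0'),(s['image'][...,::-1].astype(int),'now')):
  for th in(38,46,54,62):
    m=np.zeros(img.shape[:2],np.uint8); sub=img[150:212,255:330]
    m[150:212,255:330]=((sub.max(2)<th)&(sub[...,1]-sub[...,2]<12))*255
    o=[]
    for k in cv2.findContours(m,cv2.RETR_EXTERNAL,cv2.CHAIN_APPROX_NONE)[0]:
        A=cv2.contourArea(k); x,y,w,h=cv2.boundingRect(k)
        if 35<A<160 and w<18: o.append((A,x+(w-1)/2,y+(h-1)/2,w,h,(onplane(s,x+(w-1)/2,y+(h-1)/2,.016)*1000)[:2].round(1).tolist()))
    print(nm,th,*o,sep='\n  ')
E
```

```text
deck top [ 623.27741083 -254.13496267   62.        ] side [ 624.80767017 -255.91318787   62.        ]
sock z16 top [607.54352856 232.65262809  16.        ] side [608.17980963 233.77710875  16.        ]
side0
  38
  (61.0, 299.0, 196.0, 11, 11, [581.3, 170.7])
  (55.0, 267.0, 182.5, 11, 10, [543.9, 262.7])
  (54.5, 319.5, 175.0, 10, 9, [673.6, 207.8])
  (48.5, 288.5, 162.0, 10, 9, [638.0, 301.3])
side0
  46
  (71.5, 298.5, 196.0, 12, 11, [580.2, 171.4])
  (66.5, 267.0, 182.5, 11, 10, [543.9, 262.7])
  (65.0, 319.0, 175.5, 11, 10, [671.3, 206.9])
  (56.0, 288.5, 162.5, 10, 10, [636.8, 299.5])
side0
  54
  (77.0, 298.5, 195.5, 12, 12, [581.3, 173.0])
  (71.0, 267.0, 182.0, 11, 11, [545.0, 264.4])
  (69.0, 319.5, 175.0, 12, 11, [673.6, 207.8])
  (60.0, 288.5, 162.5, 10, 10, [636.8, 299.5])
side0
  62
  (77.0, 298.5, 195.5, 12, 12, [581.3, 173.0])
  (71.5, 267.0, 182.0, 11, 11, [545.0, 264.4])
  (75.0, 319.5, 175.5, 12, 12, [672.4, 206.1])
  (62.0, 288.5, 162.5, 10, 10, [636.8, 299.5])
now
  38
  (66.0, 298.5, 195.5, 12, 10, [581.3, 173.0])
  (45.5, 267.5, 182.0, 10, 9, [546.1, 263.7])
  (59.0, 319.0, 175.5, 11, 10, [671.3, 206.9])
now
  46
  (77.5, 298.5, 195.5, 12, 12, [581.3, 173.0])
  (62.0, 267.0, 182.0, 11, 9, [545.0, 264.4])
  (65.5, 319.0, 175.5, 11, 10, [671.3, 206.9])
now
  54
  (86.0, 298.5, 195.5, 12, 12, [581.3, 173.0])
  (65.0, 267.0, 182.0, 11, 9, [545.0, 264.4])
  (70.5, 319.0, 175.0, 11, 11, [672.5, 208.6])
  (35.5, 307.0, 178.0, 9, 17, [639.4, 217.0])
now
  62
  (68.5, 267.0, 181.5, 11, 10, [546.1, 266.1])
  (70.5, 319.0, 175.0, 11, 11, [672.5, 208.6])
  (48.5, 307.0, 179.5, 9, 20, [635.9, 212.0])
```

Emit:
carry_out([
  {"dx": -1.3, "dy": 4.7, "dz": 0, "twist": 0, "fingers": 1},
  {"dx": -1.3, "dy": 4.7, "dz": 6, "twist": 0, "fingers": 1},
  {"dx": -1.3, "dy": 4.7, "dz": 12, "twist": 0, "fingers": 1},
  {"dx": -1.3, "dy": 4.7, "dz": 16, "twist": 0, "fingers": 1},
  {"dx": -1.3, "dy": 4.7, "dz": 16, "twist": 0, "fingers": 1},
])

```text
clock: 13.45
eef_pos: [0.6063, 0.2343, 0.0911]
tool_rot: [-0.196, 0.981, -0.0, -0.002]
ft_force: [-1.4, -0.3, -5.0]
grip_width: 0.0104
grasp_force: 59.5
```

```bash
python3 g.py 608.3 235 73.4 112.6; python3 -c "
from h import *
a=snap('side','s7.png')['image'][120:220,240:350,::-1]
cv2.imwrite('pics/c7.png',cv2.resize(a,(660,600),interpolation=cv2.INTER_CUBIC))"
```

```text
t 13.45 tcp [606.3 234.3  91.1] phi 112.6 w 10.4 gf 59.5 ft [-1.4 -0.3 -5. ] q [ 0.37  0.62  0.22  1.17 -0.   -0.03]
d [-2.2 -0.1 17.7] twist 0.0 dist 18
```

View pics/c7.png

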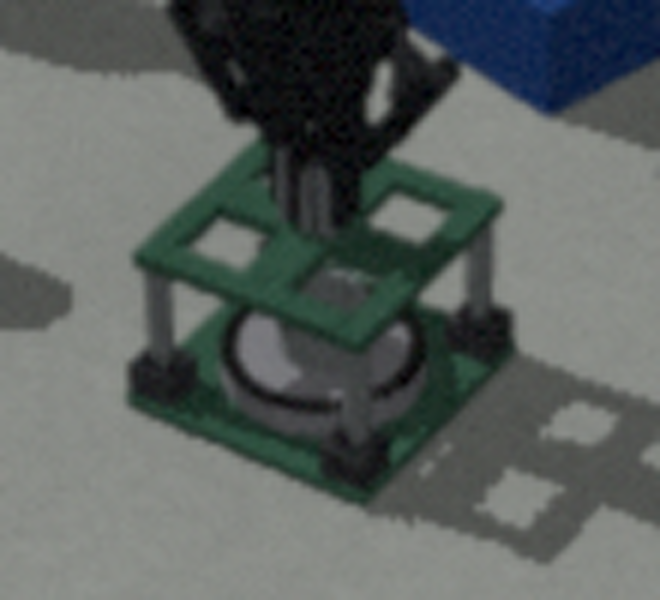

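The feet line up with the sockets at crop (162,368), (482,320) and (357,445). I'll lower gently.

Emit:
carry_out([
  {"dx": 0, "dy": 0, "dz": 2, "twist": 0, "fingers": 1},
  {"dx": 0, "dy": 0, "dz": 5, "twist": 0, "fingers": 1},
  {"dx": 0, "dy": 0, "dz": 8, "twist": 0, "fingers": 1},
  {"dx": 0, "dy": 0, "dz": 11, "twist": 0, "fingers": 1},
  {"dx": 0, "dy": 0, "dz": 14, "twist": 0, "fingers": 1},
])

```text
clock: 13.92
eef_pos: [0.6075, 0.2349, 0.079]
tool_rot: [-0.196, 0.981, 0.0, 0.0]
ft_force: [-0.4, 0.9, -3.0]
grip_width: 0.0104
grasp_force: 59.5
```

```bash
python3 g.py 608.3 235 73.4 112.6
```

```text
t 13.92 tcp [607.5 234.9  79. ] phi 112.59 w 10.4 gf 59.5 ft [-0.4  0.9 -3. ] q [ 0.37  0.63  0.21  1.14  0.   -0.03]
d [-0.8 -0.2  5.6] twist -0.0 dist 6
```

Emit:
carry_out([
  {"dx": 0, "dy": 0, "dz": 1.5, "twist": 0, "fingers": 1},
  {"dx": 0, "dy": 0, "dz": 3, "twist": 0, "fingers": 1},
  {"dx": 0, "dy": 0, "dz": 4.5, "twist": 0, "fingers": 1},
  {"dx": 0, "dy": 0, "dz": 5.5, "twist": 0, "fingers": 1},
  {"dx": 0, "dy": 0, "dz": 5.5, "twist": 0, "fingers": 1},
])

```text
clock: 14.33
eef_pos: [0.6074, 0.235, 0.0736]
tool_rot: [-0.196, 0.981, 0.0, -0.0]
ft_force: [-0.6, 1.0, -3.0]
grip_width: 0.0107
grasp_force: 59.4
```

```bash
python3 g.py 608.3 235 73.4 112.6
```

```text
t 14.33 tcp [607.4 235.   73.6] phi 112.61 w 10.7 gf 59.4 ft [-0.6  1.  -3. ] q [ 0.37  0.64  0.2   1.13  0.   -0.03]
d [-0.8 -0.3  0.2] twist 0.0 dist 1
```

Emit:
carry_out([
  {"dx": 0, "dy": 0, "dz": 0.5, "twist": 0, "fingers": 1},
  {"dx": 0, "dy": 0, "dz": 1, "twist": 0, "fingers": 1},
  {"dx": 0, "dy": 0, "dz": 1, "twist": 0, "fingers": 0.7},
  {"dx": 0, "dy": 0, "dz": 1, "twist": 0, "fingers": 0},
  {"dx": 0, "dy": 0, "dz": 1, "twist": 0, "fingers": -1},
])

```text
clock: 14.75
eef_pos: [0.6083, 0.2345, 0.0733]
tool_rot: [-0.196, 0.981, -0.0, 0.001]
ft_force: [-0.1, 0.3, 0.6]
grip_width: 0.0364
grasp_force: 0.0
```

Emit:
carry_out([
  {"dx": 0, "dy": 0, "dz": 0, "twist": 0, "fingers": -1},
  {"dx": 0, "dy": 0, "dz": 0, "twist": 0, "fingers": -1},
  {"dx": 0, "dy": 0, "dz": -20, "twist": 0, "fingers": -1},
  {"dx": 0, "dy": 0, "dz": -60, "twist": 0, "fingers": -1},
  {"dx": 0, "dy": 0, "dz": -100, "twist": 0, "fingers": -1},
])

```text
clock: 15.17
eef_pos: [0.6061, 0.2339, 0.1716]
tool_rot: [-0.196, 0.981, -0.001, -0.002]
ft_force: [1.3, 0.3, 0.4]
grip_width: 0.0855
grasp_force: 0.0
```

```bash
python3 g.py 359.8 270.5 175 112.6; python3 -c "
from h import *
s=snap('side'); a=s['image'].astype(int)
m=np.zeros(a.shape[:2],np.uint8); sub=a[120:220,240:350]; m[120:220,240:350]=((sub[...,1]-sub[...,0]>12)&(sub[...,1]>55))*255
k=max(cv2.findContours(m,cv2.RETR_EXTERNAL,cv2.CHAIN_APPROX_NONE)[0],key=cv2.contourArea)
q=cv2.approxPolyDP(cv2.convexHull(k),4,True).reshape(-1,2); print(q.tolist())
C=np.array([onplane(s,*p,.07)*1000 for p in q]); print(C.round(1),C.mean(0))
"
```

```text
t 15.17 tcp [606.1 233.9 171.6] phi 112.59 w 85.5 gf 0.0 ft [1.3 0.3 0.4] q [ 0.37  0.57  0.35  1.35 -0.   -0.03]
d [213.4 128.4  -2.3] twist -0.0 dist 249
[[322, 157], [297, 183], [274, 184], [263, 168], [287, 144]]
[[682.4 210.1  70. ]
 [570.2 162.4  70. ]
 [522.2 192.1  70. ]
 [533.8 260.5  70. ]
 [640.2 309.   70. ]] [589.76409238 226.8301748   70.        ]
```

The deck reads at about (607,235) with z 70, consistent with home (TCP z reached 73.3 against 73.4). Next is the small wheel.

Emit:
carry_out([
  {"dx": 30, "dy": 18, "dz": 0, "twist": 0, "fingers": -1},
  {"dx": 64, "dy": 38, "dz": 0, "twist": 0, "fingers": -1},
  {"dx": 98, "dy": 58, "dz": 0, "twist": 0, "fingers": -1},
  {"dx": 132, "dy": 78, "dz": 0, "twist": 0, "fingers": -1},
  {"dx": 166, "dy": 98, "dz": 0, "twist": 0, "fingers": -1},
])

```text
clock: 15.63
eef_pos: [0.4151, 0.2612, 0.1727]
tool_rot: [-0.196, 0.981, 0.0, 0.001]
ft_force: [-0.8, 1.5, 1.1]
grip_width: 0.0854
grasp_force: 0.0
```

Emit:
carry_out([
  {"dx": 25, "dy": 16, "dz": 0, "twist": 0, "fingers": -1},
  {"dx": 48, "dy": 31, "dz": 20, "twist": 0, "fingers": -1},
  {"dx": 48, "dy": 31, "dz": 50, "twist": 0, "fingers": -1},
  {"dx": 48, "dy": 31, "dz": 80, "twist": 0, "fingers": -1},
  {"dx": 48, "dy": 31, "dz": 85, "twist": 0, "fingers": -1},
])

```text
clock: 16.05
eef_pos: [0.3574, 0.2698, 0.0843]
tool_rot: [-0.196, 0.981, -0.002, -0.003]
ft_force: [-0.2, -0.7, 0.4]
grip_width: 0.0854
grasp_force: 0.0
```

Emit:
carry_out([
  {"dx": 0, "dy": 0, "dz": 0, "twist": 0, "fingers": -1},
  {"dx": 0, "dy": 0, "dz": 0, "twist": 0, "fingers": -1},
  {"dx": 0, "dy": 0, "dz": 0, "twist": 0, "fingers": -1},
  {"dx": 0, "dy": 0, "dz": 0, "twist": 0, "fingers": -1},
  {"dx": 0, "dy": 0, "dz": 0, "twist": 0, "fingers": -1},
])

```text
clock: 16.47
eef_pos: [0.3616, 0.2722, 0.089]
tool_rot: [-0.196, 0.981, 0.001, 0.001]
ft_force: [0.2, -0.2, 0.2]
grip_width: 0.0853
grasp_force: 0.0
```

```bash
python3 g.py 359.8 270.5 20 112.6
```

```text
t 16.47 tcp [361.6 272.2  89. ] phi 112.57 w 85.3 gf 0.0 ft [ 0.2 -0.2  0.2] q [ 0.65  0.27 -0.36  0.94 -0.    0.25]
d [ 2.5 -0.9 69. ] twist -0.0 dist 69
```

Emit:
carry_out([
  {"dx": 2, "dy": -1, "dz": 20, "twist": 0, "fingers": -1},
  {"dx": 2, "dy": -1, "dz": 40, "twist": 0, "fingers": -1},
  {"dx": 2, "dy": -1, "dz": 58, "twist": 0, "fingers": -1},
  {"dx": 2, "dy": -1, "dz": 68, "twist": 0, "fingers": -1},
  {"dx": 2, "dy": -1, "dz": 68, "twist": 0, "fingers": -1},
])

```text
clock: 16.88
eef_pos: [0.3579, 0.269, 0.0183]
tool_rot: [-0.196, 0.981, -0.001, -0.001]
ft_force: [-0.6, -0.0, -0.2]
grip_width: 0.0852
grasp_force: 0.0
```

Emit:
carry_out([
  {"dx": 0, "dy": 0, "dz": 0, "twist": 0, "fingers": -1},
  {"dx": 0, "dy": 0, "dz": 0, "twist": 0, "fingers": 0},
  {"dx": 0, "dy": 0, "dz": 0, "twist": 0, "fingers": 1},
  {"dx": 0, "dy": 0, "dz": 0, "twist": 0, "fingers": 1},
  {"dx": 0, "dy": 0, "dz": 0, "twist": 0, "fingers": 1},
])

```text
clock: 17.3
eef_pos: [0.3594, 0.2705, 0.0206]
tool_rot: [-0.196, 0.981, 0.001, 0.001]
ft_force: [-5.0, -3.2, 37.6]
grip_width: 0.0388
grasp_force: 49.2
```

Emit:
carry_out([
  {"dx": 0, "dy": 0, "dz": 0, "twist": 0, "fingers": 1},
  {"dx": 0, "dy": 0, "dz": 0, "twist": 0, "fingers": 1},
  {"dx": 0, "dy": 0, "dz": 0, "twist": 0, "fingers": 1},
  {"dx": 0, "dy": 0, "dz": 0, "twist": 0, "fingers": 1},
  {"dx": 0, "dy": 0, "dz": 0, "twist": 0, "fingers": 1},
])

```text
clock: 17.72
eef_pos: [0.3595, 0.2705, 0.021]
tool_rot: [-0.196, 0.981, 0.001, 0.001]
ft_force: [-1.9, -0.8, 7.0]
grip_width: 0.0382
grasp_force: 59.5
```

```bash
python3 g.py 359.8 270.5 150 112.6
```

```text
t 17.72 tcp [359.5 270.5  21. ] phi 112.61 w 38.2 gf 59.5 ft [-1.9 -0.8  7. ] q [ 0.64  0.36 -0.45  0.76  0.    0.25]
d [  -0.6   -0.  -129. ] twist 0.0 dist 129
```

Emit:
carry_out([
  {"dx": 0, "dy": 0, "dz": -10, "twist": 0, "fingers": 1},
  {"dx": 0, "dy": 0, "dz": -40, "twist": 0, "fingers": 1},
  {"dx": 0, "dy": 0, "dz": -75, "twist": 0, "fingers": 1},
  {"dx": 0, "dy": 0, "dz": -110, "twist": 0, "fingers": 1},
  {"dx": 0, "dy": 0, "dz": -150, "twist": 0, "fingers": 1},
])

```text
clock: 18.13
eef_pos: [0.3576, 0.269, 0.1703]
tool_rot: [-0.196, 0.981, -0.001, -0.001]
ft_force: [0.5, 1.5, -2.7]
grip_width: 0.0377
grasp_force: 61.0
```

Emit:
carry_out([
  {"dx": -25, "dy": -15, "dz": 0, "twist": 0, "fingers": 1},
  {"dx": -58, "dy": -34, "dz": 0, "twist": 0, "fingers": 1},
  {"dx": -92, "dy": -54, "dz": 0, "twist": 0, "fingers": 1},
  {"dx": -126, "dy": -74, "dz": 0, "twist": 0, "fingers": 1},
  {"dx": -160, "dy": -94, "dz": 0, "twist": 0, "fingers": 1},
])

```text
clock: 18.55
eef_pos: [0.544, 0.244, 0.1697]
tool_rot: [-0.196, 0.981, -0.0, -0.0]
ft_force: [0.6, 1.2, -2.0]
grip_width: 0.038
grasp_force: 61.0
```

```bash
python3 g.py 607.8 235 160 112.6
```

```text
t 18.55 tcp [544.  244.  169.7] phi 112.61 w 38.0 gf 61.0 ft [ 0.6  1.2 -2. ] q [0.42 0.46 0.16 1.27 0.   0.03]
d [-55.4 -32.9   9.7] twist 0.0 dist 65
```

Emit:
carry_out([
  {"dx": -25, "dy": -15, "dz": 0, "twist": 0, "fingers": 1},
  {"dx": -50, "dy": -30, "dz": 0, "twist": 0, "fingers": 1},
  {"dx": -53, "dy": -32, "dz": 0, "twist": 0, "fingers": 1},
  {"dx": -53, "dy": -32, "dz": 0, "twist": 0, "fingers": 1},
  {"dx": -53, "dy": -32, "dz": 0, "twist": 0, "fingers": 1},
])

```text
clock: 18.97
eef_pos: [0.603, 0.2351, 0.1687]
tool_rot: [-0.196, 0.981, -0.0, -0.001]
ft_force: [0.2, 0.8, -2.7]
grip_width: 0.0379
grasp_force: 61.0
```

Emit:
carry_out([
  {"dx": 0, "dy": 0, "dz": 0, "twist": 0, "fingers": 1},
  {"dx": 0, "dy": 0, "dz": 0, "twist": 0, "fingers": 1},
  {"dx": 0, "dy": 0, "dz": 0, "twist": 0, "fingers": 1},
  {"dx": 0, "dy": 0, "dz": 0, "twist": 0, "fingers": 1},
  {"dx": 0, "dy": 0, "dz": 0, "twist": 0, "fingers": 1},
])

```text
clock: 19.38
eef_pos: [0.6035, 0.2358, 0.1702]
tool_rot: [-0.196, 0.981, 0.0, 0.0]
ft_force: [0.4, -0.4, -2.2]
grip_width: 0.0384
grasp_force: 61.0
```

```bash
python3 g.py 607.8 235 132 112.6
```

```text
t 19.38 tcp [603.5 235.8 170.2] phi 112.64 w 38.4 gf 61.0 ft [ 0.4 -0.4 -2.2] q [ 0.37  0.57  0.34  1.34  0.   -0.02]
d [-3.6 -2.4 38.2] twist 0.0 dist 38
```

Emit:
carry_out([
  {"dx": -3.5, "dy": -2.5, "dz": 5, "twist": 0, "fingers": 1},
  {"dx": -3.5, "dy": -2.5, "dz": 15, "twist": 0, "fingers": 1},
  {"dx": -3.5, "dy": -2.5, "dz": 25, "twist": 0, "fingers": 1},
  {"dx": -3.5, "dy": -2.5, "dz": 37, "twist": 0, "fingers": 1},
  {"dx": -3.5, "dy": -2.5, "dz": 37, "twist": 0, "fingers": 1},
])

```text
clock: 19.8
eef_pos: [0.6059, 0.2335, 0.1282]
tool_rot: [-0.196, 0.981, -0.001, -0.004]
ft_force: [-1.0, -0.9, -2.3]
grip_width: 0.0382
grasp_force: 61.0
```

Emit:
carry_out([
  {"dx": 0, "dy": 0, "dz": 0, "twist": 0, "fingers": 1},
  {"dx": 0, "dy": 0, "dz": 0, "twist": 0, "fingers": 1},
  {"dx": 0, "dy": 0, "dz": 0, "twist": 0, "fingers": 1},
  {"dx": 0, "dy": 0, "dz": 0, "twist": 0, "fingers": 1},
  {"dx": 0, "dy": 0, "dz": 0, "twist": 0, "fingers": 1},
])

```text
clock: 20.22
eef_pos: [0.6086, 0.2346, 0.1335]
tool_rot: [-0.196, 0.981, 0.0, 0.001]
ft_force: [-0.1, 0.2, -1.7]
grip_width: 0.0383
grasp_force: 61.0
```

```bash
python3 g.py 607.8 235 91 112.6; python3 -c "
from h import *
a=snap('side','s8.png')['image'][100:220,240:350,::-1]
cv2.imwrite('pics/c8.png',cv2.resize(a,(550,600),interpolation=cv2.INTER_CUBIC))"
```

```text
t 20.22 tcp [608.6 234.6 133.5] phi 112.6 w 38.3 gf 61.0 ft [-0.1  0.2 -1.7] q [ 0.37  0.59  0.29  1.26 -0.   -0.03]
d [ 0.6  0.6 42.5] twist 0.0 dist 42
```

View pics/c8.png

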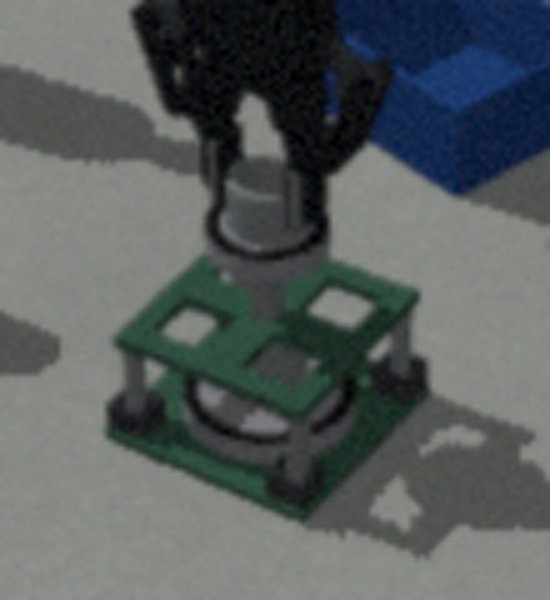

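The upper frame is level in its sockets, and the small wheel (crop 267,225) is directly over its spindle (268,300). I'll lower it.

Emit:
carry_out([
  {"dx": 0, "dy": 0, "dz": 5, "twist": 0, "fingers": 1},
  {"dx": 0, "dy": 0, "dz": 12, "twist": 0, "fingers": 1},
  {"dx": 0, "dy": 0, "dz": 20, "twist": 0, "fingers": 1},
  {"dx": 0, "dy": 0, "dz": 27, "twist": 0, "fingers": 1},
  {"dx": 0, "dy": 0, "dz": 31, "twist": 0, "fingers": 1},
])

```text
clock: 20.68
eef_pos: [0.6071, 0.2341, 0.0996]
tool_rot: [-0.196, 0.981, -0.0, -0.001]
ft_force: [-0.9, -0.3, -1.8]
grip_width: 0.0381
grasp_force: 61.0
```

```bash
python3 g.py 607.8 235 91 112.6
```

```text
t 20.68 tcp [607.1 234.1  99.6] phi 112.6 w 38.1 gf 61.0 ft [-0.9 -0.3 -1.8] q [ 0.37  0.62  0.24  1.19  0.   -0.03]
d [-1.   0.6  8.6] twist -0.0 dist 9
```

Emit:
carry_out([
  {"dx": 0, "dy": 0, "dz": 3, "twist": 0, "fingers": 1},
  {"dx": 0, "dy": 0, "dz": 6, "twist": 0, "fingers": 1},
  {"dx": 0, "dy": 0, "dz": 8, "twist": 0, "fingers": 1},
  {"dx": 0, "dy": 0, "dz": 9, "twist": 0, "fingers": 1},
  {"dx": 0, "dy": 0, "dz": 9, "twist": 0, "fingers": 1},
])

```text
clock: 21.1
eef_pos: [0.6082, 0.2345, 0.0926]
tool_rot: [-0.196, 0.981, 0.0, 0.0]
ft_force: [-0.1, 0.3, -2.0]
grip_width: 0.0381
grasp_force: 61.0
```

Emit:
carry_out([
  {"dx": 0, "dy": 0, "dz": 0, "twist": 0, "fingers": 1},
  {"dx": 0, "dy": 0, "dz": 1, "twist": 0, "fingers": 1},
  {"dx": 0, "dy": 0, "dz": 1, "twist": 0, "fingers": 1},
  {"dx": 0, "dy": 0, "dz": 1, "twist": 0, "fingers": 1},
  {"dx": 0, "dy": 0, "dz": 1, "twist": 0, "fingers": 1},
])

```text
clock: 21.52
eef_pos: [0.6082, 0.2345, 0.0919]
tool_rot: [-0.196, 0.981, 0.0, 0.0]
ft_force: [0.2, 0.1, -2.1]
grip_width: 0.0378
grasp_force: 61.0
```

Emit:
carry_out([
  {"dx": 0, "dy": 0, "dz": 0.5, "twist": 0, "fingers": 1},
  {"dx": 0, "dy": 0, "dz": 1, "twist": 0, "fingers": 1},
  {"dx": 0, "dy": 0, "dz": 1.5, "twist": 0, "fingers": 1},
  {"dx": 0, "dy": 0, "dz": 1.5, "twist": 0, "fingers": 1},
  {"dx": 0, "dy": 0, "dz": 1.5, "twist": 0, "fingers": 1},
])

```text
clock: 21.93
eef_pos: [0.6083, 0.2345, 0.091]
tool_rot: [-0.196, 0.981, 0.0, 0.0]
ft_force: [-1.9, -0.9, 3.0]
grip_width: 0.0384
grasp_force: 61.5
```

Contact: the vertical force went from -2 to +3 N, so it is seated. I'll release and rise.

Emit:
carry_out([
  {"dx": 0, "dy": 0, "dz": 0, "twist": 0, "fingers": 0},
  {"dx": 0, "dy": 0, "dz": 0, "twist": 0, "fingers": -1},
  {"dx": 0, "dy": 0, "dz": 0, "twist": 0, "fingers": -1},
  {"dx": 0, "dy": 0, "dz": 0, "twist": 0, "fingers": -1},
  {"dx": 0, "dy": 0, "dz": 0, "twist": 0, "fingers": -1},
])

```text
clock: 22.35
eef_pos: [0.6082, 0.2345, 0.09]
tool_rot: [-0.196, 0.981, 0.0, -0.0]
ft_force: [-0.5, -0.3, -0.0]
grip_width: 0.0853
grasp_force: 0.0
```

Emit:
carry_out([
  {"dx": 0, "dy": 0, "dz": -10, "twist": 0, "fingers": -1},
  {"dx": 0, "dy": 0, "dz": -30, "twist": 0, "fingers": -1},
  {"dx": 0, "dy": 0, "dz": -60, "twist": 0, "fingers": -1},
  {"dx": 0, "dy": 0, "dz": -90, "twist": 0, "fingers": -1},
  {"dx": 0, "dy": 0, "dz": -120, "twist": 0, "fingers": -1},
])

```text
clock: 22.77
eef_pos: [0.6079, 0.2344, 0.2121]
tool_rot: [-0.196, 0.981, 0.0, 0.0]
ft_force: [0.3, -0.2, -0.1]
grip_width: 0.0854
grasp_force: 0.0
```

```bash
python3 g.py 443 -86.8 160 112.6
```

```text
t 22.77 tcp [607.9 234.4 212.1] phi 112.6 w 85.4 gf 0.0 ft [ 0.3 -0.2 -0.1] q [ 0.37  0.56  0.43  1.44 -0.   -0.03]
d [ 275.7 -233.1   52.1] twist 0.0 dist 365
```

Emit:
carry_out([
  {"dx": 28, "dy": -24, "dz": 0, "twist": 0, "fingers": -1},
  {"dx": 56, "dy": -48, "dz": 0, "twist": 0, "fingers": -1},
  {"dx": 84, "dy": -72, "dz": 5, "twist": 0, "fingers": -1},
  {"dx": 112, "dy": -96, "dz": 10, "twist": 0, "fingers": -1},
  {"dx": 140, "dy": -120, "dz": 20, "twist": 0, "fingers": -1},
])

```text
clock: 23.18
eef_pos: [0.525, 0.0688, 0.192]
tool_rot: [-0.196, 0.981, -0.0, 0.002]
ft_force: [1.1, 0.2, -0.9]
grip_width: 0.0853
grasp_force: 0.0
```

Emit:
carry_out([
  {"dx": 28, "dy": -24, "dz": 10, "twist": 0, "fingers": -1},
  {"dx": 56, "dy": -48, "dz": 20, "twist": 0, "fingers": -1},
  {"dx": 84, "dy": -72, "dz": 30, "twist": 0, "fingers": -1},
  {"dx": 112, "dy": -96, "dz": 40, "twist": 0, "fingers": -1},
  {"dx": 136, "dy": -113, "dz": 50, "twist": 0, "fingers": -1},
])

```text
clock: 23.6
eef_pos: [0.4421, -0.0888, 0.1408]
tool_rot: [-0.195, 0.981, -0.001, 0.001]
ft_force: [0.5, -0.5, 0.8]
grip_width: 0.0855
grasp_force: 0.0
```

Emit:
carry_out([
  {"dx": 0, "dy": 0, "dz": 10, "twist": 0, "fingers": -1},
  {"dx": 0, "dy": 0, "dz": 30, "twist": 0, "fingers": -1},
  {"dx": 0, "dy": 0, "dz": 40, "twist": 0, "fingers": -1},
  {"dx": 0, "dy": 0, "dz": 40, "twist": 0, "fingers": -1},
  {"dx": 0, "dy": 0, "dz": 40, "twist": 0, "fingers": -1},
])

```text
clock: 24.02
eef_pos: [0.4428, -0.0868, 0.1006]
tool_rot: [-0.196, 0.981, 0.0, -0.0]
ft_force: [-0.1, -0.4, 0.3]
grip_width: 0.0854
grasp_force: 0.0
```

```bash
python3 g.py 443 -86.8 18 112.6
```

```text
t 24.02 tcp [442.8 -86.8 100.6] phi 112.59 w 85.4 gf 0.0 ft [-0.1 -0.4  0.3] q [-0.19  0.25 -0.34  0.98 -0.   -0.59]
d [-0.2 -0.1 82.6] twist -0.0 dist 83
```

Emit:
carry_out([
  {"dx": 0, "dy": 0, "dz": 20, "twist": 0, "fingers": -1},
  {"dx": 0, "dy": 0, "dz": 42, "twist": 0, "fingers": -1},
  {"dx": 0, "dy": 0, "dz": 64, "twist": 0, "fingers": -1},
  {"dx": 0, "dy": 0, "dz": 80, "twist": 0, "fingers": -1},
  {"dx": 0, "dy": 0, "dz": 82, "twist": 0, "fingers": -1},
])

```text
clock: 24.43
eef_pos: [0.4419, -0.0862, 0.0169]
tool_rot: [-0.196, 0.981, 0.001, -0.001]
ft_force: [-0.9, 0.4, 0.1]
grip_width: 0.0853
grasp_force: 0.0
```

Emit:
carry_out([
  {"dx": 0, "dy": 0, "dz": 0, "twist": 0, "fingers": -1},
  {"dx": 0, "dy": 0, "dz": 0, "twist": 0, "fingers": 0},
  {"dx": 0, "dy": 0, "dz": 0, "twist": 0, "fingers": 1},
  {"dx": 0, "dy": 0, "dz": 0, "twist": 0, "fingers": 1},
  {"dx": 0, "dy": 0, "dz": 0, "twist": 0, "fingers": 1},
])

```text
clock: 24.85
eef_pos: [0.4441, -0.087, 0.0198]
tool_rot: [-0.196, 0.981, -0.001, 0.001]
ft_force: [-2.3, -0.8, 6.3]
grip_width: 0.0423
grasp_force: 60.2
```

Emit:
carry_out([
  {"dx": 0, "dy": 0, "dz": 0, "twist": 0, "fingers": 1},
  {"dx": 0, "dy": 0, "dz": 0, "twist": 0, "fingers": 1},
  {"dx": 0, "dy": 0, "dz": 0, "twist": 0, "fingers": 1},
  {"dx": 0, "dy": 0, "dz": -2, "twist": 0, "fingers": 1},
  {"dx": 0, "dy": 0, "dz": -5, "twist": 0, "fingers": 1},
])

```text
clock: 25.27
eef_pos: [0.4424, -0.0866, 0.0233]
tool_rot: [-0.196, 0.981, 0.0, -0.0]
ft_force: [0.6, -0.1, -3.0]
grip_width: 0.0428
grasp_force: 61.1
```

```bash
python3 g.py 638.5 -8.5 120 112.6
```

```text
t 25.27 tcp [442.4 -86.6  23.3] phi 112.6 w 42.8 gf 61.1 ft [ 0.6 -0.1 -3. ] q [-0.19  0.36 -0.44  0.77 -0.   -0.59]
d [-211.    -3.2  -96.9] twist -0.0 dist 232
```

Emit:
carry_out([
  {"dx": 0, "dy": 0, "dz": -20, "twist": 0, "fingers": 1},
  {"dx": 0, "dy": 0, "dz": -50, "twist": 0, "fingers": 1},
  {"dx": 0, "dy": 0, "dz": -80, "twist": 0, "fingers": 1},
  {"dx": -20, "dy": 0, "dz": -100, "twist": 0, "fingers": 1},
  {"dx": -55, "dy": -1, "dz": -100, "twist": 0, "fingers": 1},
])

```text
clock: 25.68
eef_pos: [0.4941, -0.0676, 0.1278]
tool_rot: [-0.195, 0.981, -0.001, 0.002]
ft_force: [0.5, -0.9, -2.6]
grip_width: 0.0422
grasp_force: 62.0
```

Emit:
carry_out([
  {"dx": -38, "dy": -1, "dz": 0, "twist": 0, "fingers": 1},
  {"dx": -76, "dy": -1, "dz": 0, "twist": 0, "fingers": 1},
  {"dx": -114, "dy": -2, "dz": 0, "twist": 0, "fingers": 1},
  {"dx": -150, "dy": -2, "dz": 0, "twist": 0, "fingers": 1},
  {"dx": -156, "dy": -2, "dz": 0, "twist": 0, "fingers": 1},
])

```text
clock: 26.1
eef_pos: [0.6435, -0.0056, 0.1216]
tool_rot: [-0.197, 0.98, 0.0, 0.001]
ft_force: [0.6, -0.3, -2.7]
grip_width: 0.0424
grasp_force: 61.9
```

Emit:
carry_out([
  {"dx": 0, "dy": 0, "dz": 20, "twist": 0, "fingers": 1},
  {"dx": 0, "dy": 0, "dz": 40, "twist": 0, "fingers": 1},
  {"dx": 0, "dy": 0, "dz": 50, "twist": 0, "fingers": 1},
  {"dx": 0, "dy": 0, "dz": 50, "twist": 0, "fingers": 1},
  {"dx": 0, "dy": 0, "dz": 50, "twist": 0, "fingers": 1},
])

```text
clock: 26.52
eef_pos: [0.6376, -0.0086, 0.0724]
tool_rot: [-0.196, 0.981, 0.0, -0.001]
ft_force: [-0.1, -0.0, -2.8]
grip_width: 0.0423
grasp_force: 61.8
```

```bash
python3 g.py 638.5 -8.5 23 112.6
```

```text
t 26.52 tcp [637.6  -8.6  72.4] phi 112.58 w 42.3 gf 61.8 ft [-0.1 -0.  -2.8] q [-0.01  0.61  0.16  1.11 -0.   -0.41]
d [-1.  -0.3 49.4] twist -0.0 dist 49
```

Emit:
carry_out([
  {"dx": -1, "dy": 0, "dz": 12, "twist": 0, "fingers": 1},
  {"dx": -1, "dy": 0, "dz": 24, "twist": 0, "fingers": 1},
  {"dx": -1, "dy": 0, "dz": 34, "twist": 0, "fingers": 1},
  {"dx": -1, "dy": 0, "dz": 42, "twist": 0, "fingers": 1},
  {"dx": -1, "dy": 0, "dz": 45, "twist": 0, "fingers": 1},
])

```text
clock: 26.93
eef_pos: [0.6389, -0.0081, 0.0269]
tool_rot: [-0.196, 0.981, 0.0, -0.001]
ft_force: [-0.7, 0.0, -3.9]
grip_width: 0.0423
grasp_force: 61.9
```

Emit:
carry_out([
  {"dx": 0, "dy": 0, "dz": 1, "twist": 0, "fingers": 1},
  {"dx": 0, "dy": 0, "dz": 2, "twist": 0, "fingers": 1},
  {"dx": 0, "dy": 0, "dz": 3, "twist": 0, "fingers": 1},
  {"dx": 0, "dy": 0, "dz": 4, "twist": 0, "fingers": 1},
  {"dx": 0, "dy": 0, "dz": 4, "twist": 0, "fingers": 1},
])

```text
clock: 27.35
eef_pos: [0.64, -0.008, 0.0245]
tool_rot: [-0.196, 0.981, -0.0, 0.0]
ft_force: [0.5, 0.3, -3.6]
grip_width: 0.0428
grasp_force: 61.9
```

Emit:
carry_out([
  {"dx": 0, "dy": 0, "dz": 0.5, "twist": 0, "fingers": 1},
  {"dx": 0, "dy": 0, "dz": 1, "twist": 0, "fingers": 1},
  {"dx": 0, "dy": 0, "dz": 1.5, "twist": 0, "fingers": 1},
  {"dx": 0, "dy": 0, "dz": 2, "twist": 0, "fingers": 1},
  {"dx": 0, "dy": 0, "dz": 2, "twist": 0, "fingers": 1},
])

```text
clock: 27.77
eef_pos: [0.6401, -0.008, 0.0239]
tool_rot: [-0.196, 0.981, -0.0, 0.001]
ft_force: [-2.6, 0.4, 5.1]
grip_width: 0.0421
grasp_force: 62.9
```

Contact with the cup floor. I'll release and rise.

Emit:
carry_out([
  {"dx": 0, "dy": 0, "dz": 0, "twist": 0, "fingers": 0},
  {"dx": 0, "dy": 0, "dz": 0, "twist": 0, "fingers": -1},
  {"dx": 0, "dy": 0, "dz": 0, "twist": 0, "fingers": -1},
  {"dx": 0, "dy": 0, "dz": 0, "twist": 0, "fingers": -1},
  {"dx": 0, "dy": 0, "dz": 0, "twist": 0, "fingers": -1},
])

```text
clock: 28.18
eef_pos: [0.64, -0.008, 0.0222]
tool_rot: [-0.196, 0.981, -0.0, 0.0]
ft_force: [-0.1, 0.1, -0.6]
grip_width: 0.085
grasp_force: 0.0
```

Emit:
carry_out([
  {"dx": 0, "dy": 0, "dz": -10, "twist": 0, "fingers": -1},
  {"dx": 0, "dy": 0, "dz": -30, "twist": 0, "fingers": -1},
  {"dx": 0, "dy": 0, "dz": -60, "twist": 0, "fingers": -1},
  {"dx": 0, "dy": 0, "dz": -90, "twist": 0, "fingers": -1},
  {"dx": 0, "dy": 0, "dz": -120, "twist": 0, "fingers": -1},
])

```text
clock: 28.6
eef_pos: [0.6396, -0.008, 0.144]
tool_rot: [-0.196, 0.981, 0.0, -0.0]
ft_force: [-0.4, -0.1, 0.5]
grip_width: 0.0857
grasp_force: 0.0
```

```bash
python3 g.py 364.2 -290.3 130 118.5
```

```text
t 28.6 tcp [639.6  -8.  144. ] phi 112.6 w 85.7 gf 0.0 ft [-0.4 -0.1  0.5] q [-0.01  0.56  0.26  1.27 -0.   -0.41]
d [ 362.7 -154.8   14. ] twist -5.9 dist 395
```

Emit:
carry_out([
  {"dx": 36, "dy": -15, "dz": 0, "twist": 0, "fingers": -1},
  {"dx": 73, "dy": -31, "dz": 0, "twist": 0, "fingers": -1},
  {"dx": 109, "dy": -46, "dz": 0, "twist": 0, "fingers": -1},
  {"dx": 145, "dy": -62, "dz": 0, "twist": 0, "fingers": -1},
  {"dx": 182, "dy": -77, "dz": 0, "twist": 0, "fingers": -1},
])

```text
clock: 29.02
eef_pos: [0.5004, -0.1501, 0.1431]
tool_rot: [-0.196, 0.981, -0.0, 0.001]
ft_force: [0.2, -1.7, 0.2]
grip_width: 0.0855
grasp_force: 0.0
```

Emit:
carry_out([
  {"dx": 36, "dy": -15, "dz": 0, "twist": 0, "fingers": -1},
  {"dx": 73, "dy": -31, "dz": 0, "twist": 0, "fingers": -1},
  {"dx": 109, "dy": -46, "dz": 0, "twist": 0, "fingers": -1},
  {"dx": 145, "dy": -62, "dz": 0, "twist": -3, "fingers": -1},
  {"dx": 181, "dy": -78, "dz": 0, "twist": -6, "fingers": -1},
])

```text
clock: 29.43
eef_pos: [0.363, -0.2918, 0.1432]
tool_rot: [-0.248, 0.969, -0.001, 0.0]
ft_force: [1.3, -1.3, -0.3]
grip_width: 0.0857
grasp_force: 0.0
```

Emit:
carry_out([
  {"dx": 0, "dy": 0, "dz": 10, "twist": 0, "fingers": -1},
  {"dx": 0, "dy": 0, "dz": 30, "twist": 0, "fingers": -1},
  {"dx": 0, "dy": 0, "dz": 45, "twist": 0, "fingers": -1},
  {"dx": 0, "dy": 0, "dz": 45, "twist": 0, "fingers": -1},
  {"dx": 0, "dy": 0, "dz": 45, "twist": 0, "fingers": -1},
])

```text
clock: 29.85
eef_pos: [0.3638, -0.2904, 0.0973]
tool_rot: [-0.247, 0.969, 0.0, -0.0]
ft_force: [0.1, 0.1, 0.7]
grip_width: 0.0852
grasp_force: 0.0
```

```bash
python3 g.py 364.2 -290.3 19 118.5
```

```text
t 29.85 tcp [ 363.8 -290.4   97.3] phi 118.59 w 85.2 gf 0.0 ft [0.1 0.1 0.7] q [-0.67  0.28 -0.31  0.98 -0.   -1.17]
d [-0.5 -0.2 78.3] twist 0.1 dist 78
```

Emit:
carry_out([
  {"dx": 0, "dy": 0, "dz": 20, "twist": 0, "fingers": -1},
  {"dx": 0, "dy": 0, "dz": 42, "twist": 0, "fingers": -1},
  {"dx": 0, "dy": 0, "dz": 62, "twist": 0, "fingers": -1},
  {"dx": 0, "dy": 0, "dz": 76, "twist": 0, "fingers": -1},
  {"dx": 0, "dy": 0, "dz": 78, "twist": 0, "fingers": -1},
])

```text
clock: 30.27
eef_pos: [0.3638, -0.2898, 0.0183]
tool_rot: [-0.247, 0.969, 0.001, -0.001]
ft_force: [-0.4, -0.2, -0.3]
grip_width: 0.0852
grasp_force: 0.0
```

Emit:
carry_out([
  {"dx": 0, "dy": 0, "dz": 0, "twist": 0, "fingers": -1},
  {"dx": 0, "dy": 0, "dz": 0, "twist": 0, "fingers": -0.3},
  {"dx": 0, "dy": 0, "dz": 0, "twist": 0, "fingers": 0.2},
  {"dx": 0, "dy": 0, "dz": 0, "twist": 0, "fingers": 1},
  {"dx": 0, "dy": 0, "dz": 0, "twist": 0, "fingers": 1},
])

```text
clock: 30.68
eef_pos: [0.3651, -0.2912, 0.0205]
tool_rot: [-0.247, 0.969, -0.001, 0.001]
ft_force: [0.3, -0.7, 0.4]
grip_width: 0.0433
grasp_force: 62.4
```

Emit:
carry_out([
  {"dx": 0, "dy": 0, "dz": 0, "twist": 0, "fingers": 1},
  {"dx": 0, "dy": 0, "dz": 0, "twist": 0, "fingers": 1},
  {"dx": 0, "dy": 0, "dz": 0, "twist": 0, "fingers": 1},
  {"dx": 0, "dy": 0, "dz": 0, "twist": 0, "fingers": 1},
  {"dx": 0, "dy": 0, "dz": 0, "twist": 0, "fingers": 1},
])

```text
clock: 31.1
eef_pos: [0.3651, -0.2912, 0.0205]
tool_rot: [-0.247, 0.969, -0.001, 0.001]
ft_force: [-1.1, 1.3, 6.5]
grip_width: 0.0432
grasp_force: 63.1
```

```bash
python3 g.py 475.3 -395 120 118.5
```

```text
t 31.1 tcp [ 365.1 -291.2   20.5] phi 118.6 w 43.2 gf 63.1 ft [-1.1  1.3  6.5] q [-0.67  0.38 -0.41  0.78  0.   -1.17]
d [ -47.2 -144.1  -99.1] twist 0.1 dist 181
```

Emit:
carry_out([
  {"dx": 0, "dy": 0, "dz": -10, "twist": 0, "fingers": 1},
  {"dx": 0, "dy": 0, "dz": -35, "twist": 0, "fingers": 1},
  {"dx": 0, "dy": 0, "dz": -65, "twist": 0, "fingers": 1},
  {"dx": 0, "dy": 0, "dz": -90, "twist": 0, "fingers": 1},
  {"dx": 0, "dy": 0, "dz": -100, "twist": 0, "fingers": 1},
])

```text
clock: 31.52
eef_pos: [0.3653, -0.2915, 0.1222]
tool_rot: [-0.247, 0.969, -0.002, 0.001]
ft_force: [0.9, -1.1, -4.7]
grip_width: 0.0432
grasp_force: 62.7
```

Emit:
carry_out([
  {"dx": -10, "dy": -32, "dz": 0, "twist": 6, "fingers": 1},
  {"dx": -21, "dy": -65, "dz": 0, "twist": 12, "fingers": 1},
  {"dx": -33, "dy": -100, "dz": 0, "twist": 18, "fingers": 1},
  {"dx": -44, "dy": -135, "dz": 0, "twist": 18, "fingers": 1},
  {"dx": -47, "dy": -144, "dz": 0, "twist": 18, "fingers": 1},
])

```text
clock: 31.93
eef_pos: [0.4778, -0.398, 0.1178]
tool_rot: [-0.092, 0.996, -0.001, 0.001]
ft_force: [0.6, -0.9, -4.8]
grip_width: 0.0431
grasp_force: 63.1
```

Emit:
carry_out([
  {"dx": 0, "dy": 0, "dz": 20, "twist": 0, "fingers": 1},
  {"dx": 0, "dy": 0, "dz": 40, "twist": 0, "fingers": 1},
  {"dx": 0, "dy": 0, "dz": 50, "twist": 0, "fingers": 1},
  {"dx": 0, "dy": 0, "dz": 50, "twist": 0, "fingers": 1},
  {"dx": 0, "dy": 0, "dz": 50, "twist": 0, "fingers": 1},
])

```text
clock: 32.35
eef_pos: [0.4734, -0.3937, 0.0681]
tool_rot: [-0.092, 0.996, 0.001, -0.001]
ft_force: [0.1, 0.1, -4.5]
grip_width: 0.0433
grasp_force: 63.1
```

```bash
python3 g.py 475.3 -395 24.5 100.5
```

```text
t 32.35 tcp [ 473.4 -393.7   68.1] phi 100.6 w 43.3 gf 63.1 ft [ 0.1  0.1 -4.5] q [-0.69  0.58  0.08  1.07 -0.   -0.88]
d [-1.7 -1.8 43.6] twist 0.1 dist 44
```

Emit:
carry_out([
  {"dx": -1.5, "dy": -1.5, "dz": 10, "twist": 0, "fingers": 1},
  {"dx": -1.5, "dy": -1.5, "dz": 20, "twist": 0, "fingers": 1},
  {"dx": -1.5, "dy": -1.5, "dz": 29, "twist": 0, "fingers": 1},
  {"dx": -1.5, "dy": -1.5, "dz": 36, "twist": 0, "fingers": 1},
  {"dx": -1.5, "dy": -1.5, "dz": 39, "twist": 0, "fingers": 1},
])

```text
clock: 32.77
eef_pos: [0.4752, -0.3949, 0.0285]
tool_rot: [-0.092, 0.996, 0.001, -0.001]
ft_force: [0.1, 0.1, -5.4]
grip_width: 0.0432
grasp_force: 63.3
```

Emit:
carry_out([
  {"dx": 0, "dy": 0, "dz": 1, "twist": 0, "fingers": 1},
  {"dx": 0, "dy": 0, "dz": 2, "twist": 0, "fingers": 1},
  {"dx": 0, "dy": 0, "dz": 3, "twist": 0, "fingers": 1},
  {"dx": 0, "dy": 0, "dz": 4, "twist": 0, "fingers": 1},
  {"dx": 0, "dy": 0, "dz": 4, "twist": 0, "fingers": 1},
])

```text
clock: 33.18
eef_pos: [0.4763, -0.3959, 0.0264]
tool_rot: [-0.092, 0.996, -0.0, 0.0]
ft_force: [-0.2, -0.7, -5.1]
grip_width: 0.0432
grasp_force: 63.3
```

Emit:
carry_out([
  {"dx": 0, "dy": 0, "dz": 0.5, "twist": 0, "fingers": 1},
  {"dx": 0, "dy": 0, "dz": 1, "twist": 0, "fingers": 1},
  {"dx": 0, "dy": 0, "dz": 1.5, "twist": 0, "fingers": 1},
  {"dx": 0, "dy": 0, "dz": 2, "twist": 0, "fingers": 1},
  {"dx": 0, "dy": 0, "dz": 2.5, "twist": 0, "fingers": 1},
])

```text
clock: 33.6
eef_pos: [0.4762, -0.3958, 0.0246]
tool_rot: [-0.092, 0.996, -0.0, 0.0]
ft_force: [-3.0, 2.0, 5.0]
grip_width: 0.0431
grasp_force: 64.1
```

Contact with the tray floor. I'll release, rise and check.

Emit:
carry_out([
  {"dx": 0, "dy": 0, "dz": 0, "twist": 0, "fingers": 0},
  {"dx": 0, "dy": 0, "dz": 0, "twist": 0, "fingers": -1},
  {"dx": 0, "dy": 0, "dz": 0, "twist": 0, "fingers": -1},
  {"dx": 0, "dy": 0, "dz": 0, "twist": 0, "fingers": -1},
  {"dx": 0, "dy": 0, "dz": 0, "twist": 0, "fingers": -1},
])

```text
clock: 34.02
eef_pos: [0.4765, -0.3961, 0.024]
tool_rot: [-0.092, 0.996, -0.0, 0.0]
ft_force: [0.3, -0.4, -0.4]
grip_width: 0.0854
grasp_force: 0.0
```

Emit:
carry_out([
  {"dx": 0, "dy": 0, "dz": -10, "twist": 0, "fingers": -1},
  {"dx": 0, "dy": 0, "dz": -35, "twist": 0, "fingers": -1},
  {"dx": 0, "dy": 0, "dz": -70, "twist": 0, "fingers": -1},
  {"dx": 0, "dy": 0, "dz": -105, "twist": 0, "fingers": -1},
  {"dx": 0, "dy": 0, "dz": -140, "twist": 0, "fingers": -1},
])

```text
clock: 34.43
eef_pos: [0.4759, -0.3956, 0.1658]
tool_rot: [-0.092, 0.996, -0.0, 0.0]
ft_force: [0.1, -0.2, 0.5]
grip_width: 0.0852
grasp_force: 0.0
```

Emit:
carry_out([
  {"dx": 30, "dy": 0, "dz": -10, "twist": 0, "fingers": -1},
  {"dx": 60, "dy": 0, "dz": -10, "twist": 0, "fingers": -1},
  {"dx": 90, "dy": 0, "dz": -10, "twist": 0, "fingers": -1},
  {"dx": 110, "dy": 0, "dz": -10, "twist": 0, "fingers": -1},
  {"dx": 110, "dy": 0, "dz": -10, "twist": 0, "fingers": -1},
])

```text
clock: 34.85
eef_pos: [0.3645, -0.4166, 0.175]
tool_rot: [-0.09, 0.996, -0.0, -0.001]
ft_force: [-0.2, 0.0, -0.5]
grip_width: 0.0859
grasp_force: 0.0
```

```bash
python3 -c "
from h import *
o=bot.get_obs(); print(o['eef_pos'],o['ft_force'],o['grip_width'])
s=snap('side','s9.png')['image'][120:420,160:480,::-1]
t=snap('top','t9.png')['image'][130:430,140:560,::-1]
cv2.imwrite('pics/c9.png',np.hstack([cv2.resize(s,(330,310)),cv2.resize(t,(434,310))]))"
```

```text
[ 0.36450893 -0.41656678  0.17501106] [-0.16747097  0.04696995 -0.53354434] 0.08585854250087822
```

View pics/c9.png

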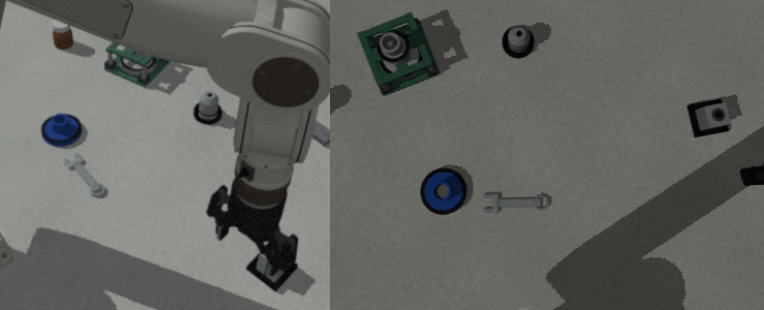

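The final views show the rack stacked at (392,45). The chuck is in the cup (517,40), the block is in the tray (712,116), and the jar still stands at (63,35). I'm handing in.

```bash
python3 -c "
from h import *
print(job_done())"
```

```text
the job is handed in; nothing more can be done
None
```

The job is handed in at about 35 s of the 128 s: rack loaded in order (large wheel, upper frame, small wheel), chuck in the cup, block in the tray and the jar still standing in the last picture; the hand-in call returned no verdict.

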